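# Scan sensor housings on the turntable under the shelf lamp

## Robot

A 7-joint arm with a two-finger parallel gripper is mounted at the origin on the work surface. World frame = base frame: x ahead of the robot, y to its left, z up, the work surface at z = 0. Lengths are in m, angles in rad, forces in N, time in s.
With the tool pointing down it reaches from about 0.425 to 1.025 m from the base axis. Payload 9.4 kg.
Tool frame: the origin (TCP) lies between the finger pads; the fingertips stand 8 mm ahead of it and the grasp point (between the pads) lies 11 mm behind it (ctrl.tcp_to_tips is the distance from the TCP to the fingertips, in m); z points along the fingers, y is the line along which they close (so a half turn about z gives the same grasp; the last joint's range is limited). The gripper opens to 93 mm and grips with 3 to 60 N. Pads are 15 mm wide; open, the fingers measure 128 mm over their backs; the gripper's body (75 mm by 188 mm) begins 65 mm behind the grasp point.
Start: joints at [-1.235, 0.599, -0.003, 1.599, 0.002, 0.943, -0.08], TCP at [0.291, 0.664, 0.227] pointing down, gripper open.
Joint ranges: [-2.57, 2.57], [-0.35, 1.97], [-1.29, 1.29], [0.11, 2.56], [-1.05, 4.19], [0.11, 1.86], [-2.63, 2.63]. Speed limits (rad/s): [2.22, 2.22, 3.01, 3.01, 3.14, 3.14, 3.14].

## Interface

Orientations are given as a 3x3 rotation matrix whose columns are the frame's x, y, z axes.
In Python, from plant import ctrl, viewer, job gives the robot as it stands. The module is installed in compiled form; this text tells all that it offers.
- The arm moves only by the tool drive_tool, never from a script. Its argument "commands" is a list of rows, each a list of 2 entries, a list of its own where there are three numbers: the shift along the tool's x, y, z in units of 0.2 m (1.0 is 0.2 m), then the turn, a rotation vector about the tool's x, y, z in units of 90 degrees (1.0 is 90 degrees). In form: [[[x, y, z], [wx, wy, wz]], ...]. A call has 1 to 8 rows; each row is the pose to reach, as a shift and turn from the pose commanded when the call began, along the tool's axes at that moment; what a row does not reach only later rows make up. A row lasts 1/12 s, in which the tool goes at most 41.7 mm and 7.16 degrees, less where a joint would pass 70% of its speed; a pose out of reach is approached as far as the arm can. A call with a number of a shift or a turn outside -1 to 1 is refused whole. A call with a gripper value outside its range is refused whole. "gripper" is the closure, from 0 (fully open) to 1 (shut), set as the call begins (left out, the last holds). The fingers move at their own pace and stop on an object; "grip_force" is the grip in N (left out, the last holds). Time passes only in rows, so rows that repeat a pose let the fingers close. It gives the time, the measured TCP pose, the force, the opening and the grip force at its end, in the units of the state.
- ctrl.state(): the state, without advancing time (a new reading comes with each control period).
- viewer.read_camera(name): name is "side" or "top" or "wrist"; returns the picture (400x640x3 uint8, red, green, blue); there is no depth.
- viewer.camera_params(name): a dict with "fx", "fy", "cx", "cy" (pixels), "eye" and "rotation" of the camera in the world. Camera axes: x right, y down, z forward; pixel columns grow to the right and rows downward; lengths in m; the calibration is good to about 2 mm. A picture is of the moment at which its call begins: read the wrist's pose just before it. camera_params takes no time and is no camera call; for the wrist camera it gives the pose at the moment of the call.
- job.job_done(): hands the job in; it is judged then, once.
The state is a dict: "clock": time; "q": joint angles; "qvel": joint speeds; "joint_efforts": joint torques, N m; "eef_pos": TCP position; "tcp_rot": TCP orientation; "wrist_force": force on the tool from outside, world axes, zero at the start; "ft_torque": the same for the moment, N m; "gripper_width": finger opening in m; "finger_force": force on a finger pad.
Only numpy, scipy, OpenCV 4.12 (cv2) and the standard library are available. Lean on these libraries where they do the work, as an engineer would, in place of code of your own. Each camera call takes 0.05 s, during which the arm holds its last target. There are 200 camera calls.

## Task

Scan all the flanged aluminium sensor housings lying about the bench: switch the shelf lamp on by pushing up the left half of the rocker hidden under the shelf's front edge, stand every housing on the turntable, well inside its edge, and turn it by its knob anticlockwise (seen from above) a full turn, right to its end stop, with the lamp on and all of them aboard. Then, leaving the turntable there, stand them all upright on the floor of the grey tray, and only when all are in, switch the lamp off by pushing up the rocker's right half. Do not disturb the other things on the bench.

Things in the scene. Friction and masses are not known exactly. Their poses are not given: they have to be found in the camera images.
- shelf: low white shelf, fixed; origin on the bench under the middle of its front edge (lip); +x level from that edge to its back, +y left along it. Board 300 (y) x 160 mm (x), underside 210, top 230 above the bench, two posts at the rear; instruments stand 75 mm or more behind the edge. A 40 mm black clamp over the lip at y = -30 mm, seen from above, marks the switch beneath
- rocker (a joint): white paddle switch under the lip: 80 mm long (shelf y), 18 deep (8 to 26 mm behind the edge), middle at shelf y = -30 mm, underside 178 mm above the bench when level. +0.18 rad: left (+y) half fully up = ON; -0.18: right half up = OFF; stays where left; begins OFF; about 2 N moves it. Reach under from the front, shut fingers tilted 45 degrees forward, and lift
- rocker_left (a point): middle of the underside of the rocker's left half, 27 mm from its pivot; moves with it; axes as the shelf's when level. Push up here for ON
- rocker_right (a point): the same on the right half. Push up here for OFF
- platter_mid (a point): centre of the turntable's top face, 30 mm above the bench; round aluminium platter, radius 130 mm, flat, no rim, on a fixed base
- platter (a joint): turn of the turntable, rad, anticlockwise from above; stops at 0 and at 6.7; begins between 0 and 0.3; stiff enough to stay where it is left (about 1 N at the knob moves it)
- knob_mid (a point): black upright crank knob on the platter, 112 mm from its centre; 20 mm diameter, from 4 to 46 mm above the platter's top, free to spin on its own pin; this point is on its axis 25 mm above the platter's top and travels with it
- tray: open grey plastic tray, outside 200 (x) x 170 (y) x 25 mm, walls and floor 5 mm; origin at the centre of its underside, its inner floor 5 mm above. Fixed
- housing0: flanged aluminium sensor housing (two or three of the four alike are there, else None): round flange 44 mm diameter, 8 mm high, below; body 32 mm diameter up to 44 mm; dark bore on top; 110 g or so; origin at the centre of its underside, z up when standing
- housing1: flanged aluminium sensor housing (two or three of the four alike are there, else None): round flange 44 mm diameter, 8 mm high, below; body 32 mm diameter up to 44 mm; dark bore on top; 110 g or so; origin at the centre of its underside, z up when standing
- housing2: flanged aluminium sensor housing (two or three of the four alike are there, else None): round flange 44 mm diameter, 8 mm high, below; body 32 mm diameter up to 44 mm; dark bore on top; 110 g or so; origin at the centre of its underside, z up when standing
- housing3: flanged aluminium sensor housing (two or three of the four alike are there, else None): round flange 44 mm diameter, 8 mm high, below; body 32 mm diameter up to 44 mm; dark bore on top; 110 g or so; origin at the centre of its underside, z up when standing
- spool: bystander: blue plastic spool, 48 mm diameter, 30 high; origin under it. Leave alone
- bottle: bystander: white bottle, 52 mm diameter, 120 high; origin under it. Leave alone
- jar: bystander: amber jar, 48 mm diameter, 50 high; origin under it. Leave alone
- driver: bystander: screwdriver 170 mm long lying along its x; origin under it. Leave alone
- tweezers: bystander: steel tweezers, 120 mm long along x; origin under it. Leave alone
- heatsink: bystander: finned aluminium heat sink 50 x 40 x 27 mm; origin under it. Leave alone
Mind the look-alikes: they are no part of the job. Leave any turquoise look-alike of the housing3 alone.

How it is judged:
On the way, in this order (a step that is already met when the one before it is completed fails the run):
1. the lamp is switched on (value of joint rocker above 0.1 rad), for 0.2 s.
2. every housing stands released on the turntable, lamp on, the turntable not yet turned (below 0.9 rad) (horizontal distance between each of housing0, housing1, housing2, housing3 and platter_mid below 0.115 m and z of housing0 in the frame of platter_mid between -0.006 and 0.006 m and angle between each of housing0, housing1, housing2, housing3's own z axis and vertical below 0.15 rad and linear speed of each of housing0, housing1, housing2, housing3 below 0.03 m/s and z of housing1 in the frame of platter_mid between -0.006 and 0.006 m and z of housing2 in the frame of platter_mid between -0.006 and 0.006 m and z of housing3 in the frame of platter_mid between -0.006 and 0.006 m and contact force between each of housing0, housing1, housing2, housing3 and the fingers below 0.2 N and value of joint rocker above 0.1 rad and value of joint platter below 0.9 rad), for 0.2 s.
3. the turntable is turned to its end stop (above 6.6 rad), all housings aboard and the lamp on (horizontal distance between each of housing0, housing1, housing2, housing3 and platter_mid below 0.115 m and z of housing0 in the frame of platter_mid between -0.006 and 0.006 m and angle between each of housing0, housing1, housing2, housing3's own z axis and vertical below 0.15 rad and linear speed of each of housing0, housing1, housing2, housing3 below 0.03 m/s and z of housing1 in the frame of platter_mid between -0.006 and 0.006 m and z of housing2 in the frame of platter_mid between -0.006 and 0.006 m and z of housing3 in the frame of platter_mid between -0.006 and 0.006 m and value of joint rocker above 0.1 rad and value of joint platter above 6.6 rad), for 0.1 s.
4. every housing stands released in the tray, lamp still on (x of housing0 in the frame of tray between -0.08 and 0.08 m and y of housing0 in the frame of tray between -0.065 and 0.065 m and z of each of housing0, housing1, housing2, housing3 in the frame of tray below 0.012 m and angle between each of housing0, housing1, housing2, housing3's own z axis and vertical below 0.15 rad and linear speed of each of housing0, housing1, housing2, housing3 below 0.03 m/s and x of housing1 in the frame of tray between -0.08 and 0.08 m and y of housing1 in the frame of tray between -0.065 and 0.065 m and x of housing2 in the frame of tray between -0.08 and 0.08 m and y of housing2 in the frame of tray between -0.065 and 0.065 m and x of housing3 in the frame of tray between -0.08 and 0.08 m and y of housing3 in the frame of tray between -0.065 and 0.065 m and contact force between each of housing0, housing1, housing2, housing3 and the fingers below 0.2 N and value of joint rocker above 0.1 rad), for 0.2 s.
At the end, for the whole second after the job is handed in: every housing stands upright (within 0.15 rad) and at rest on the tray's floor, centre inside 80 mm (x) and 65 mm (y) of the tray's middle; rocker below -0.1 rad (off); turntable above 6.3 rad (x of housing0 in the frame of tray between -0.08 and 0.08 m and y of housing0 in the frame of tray between -0.065 and 0.065 m and z of each of housing0, housing1, housing2, housing3 in the frame of tray below 0.012 m and angle between each of housing0, housing1, housing2, housing3's own z axis and vertical below 0.15 rad and linear speed of each of housing0, housing1, housing2, housing3 below 0.03 m/s and x of housing1 in the frame of tray between -0.08 and 0.08 m and y of housing1 in the frame of tray between -0.065 and 0.065 m and x of housing2 in the frame of tray between -0.08 and 0.08 m and y of housing2 in the frame of tray between -0.065 and 0.065 m and x of housing3 in the frame of tray between -0.08 and 0.08 m and y of housing3 in the frame of tray between -0.065 and 0.065 m and value of joint rocker below -0.1 rad and value of joint platter above 6.3 rad); the robot touches nothing.
It fails at once if a bystander is moved more than 40 mm (distance of any of spool, bottle, jar, driver, tweezers, heatsink from where it was at the start of the episode above 0.04 m).
Of housing0, housing1, housing2, housing3 only 2 to 3 are there at a start; the rules pass over those that are not, and their reading is None.
At some moment in a run one of housing0, housing1, housing2, housing3 may be knocked a few centimetres aside while the robot is not near it.
It also fails if it takes over 210 s, if anything falls off the work surface, if the arm or the gripper's body presses on something with over 40 N, if the wrist force passes 120 N, or if a joint passes its speed limit or range.

## Working session

There is one attempt and no reset: what is moved stays moved. The work goes in short steps, Python scripts to look and compute and a tool call to move; the robot and the scene stay as the last step left them, time stands still between calls to the robot, and variables do not carry over. Pictures are saved under pics/ and viewed, at most 14 in all, crops included, and the job is handed in when it is done.

Besides the shell and the picture viewer there is one more tool, called after "Request:" as name(argument=value, ...) on one line, values as JSON. drive_tool: Moves the arm, as the interface text tells. Shifts and turns lie within -1 to 1; 1 stands for 0.2 m of shift or 90 degrees of turn. Its arguments: {"type":"object","properties":{"commands":{"type":"array"},"gripper":{"type":"number"},"grip_force":{"type":"number"}},"required":["commands"]}

```bash
mkdir -p pics
python3 - <<'E'
from plant import ctrl, viewer
import cv2, numpy as np
s=ctrl.state()
print(s['clock'],s['eef_pos'],np.round(s['tcp_rot'],3).tolist(),s['gripper_width'],ctrl.tcp_to_tips)
for n in ['top','side','wrist']:
    p=viewer.camera_params(n);print(n,p['fx'],p['fy'],p['cx'],p['cy'],np.round(p['eye'],3),np.round(p['rotation'],3).tolist())
    cv2.imwrite(f'pics/{n}0.png',viewer.read_camera(n)[:,:,::-1])
E
```

```text
0.0 [0.29065095 0.66365595 0.22578108] [[-0.916, 0.401, -0.001], [0.401, 0.916, -0.001], [-0.0, -0.002, -1.0]] 0.09313729746580791 0.008
top 388.81604445768 388.81604445768 323.4902525086537 199.81826304012623 [3.990e-01 1.000e-03 1.071e+00] [[-0.028, -0.997, 0.078], [-0.999, 0.03, 0.016], [-0.019, -0.078, -0.997]]
side 424.98593372125254 424.98593372125254 316.6925203116953 203.54830291916716 [-0.131 -0.662  0.906] [[0.734, -0.448, 0.51], [-0.679, -0.47, 0.565], [-0.014, -0.76, -0.649]]
wrist 307.06189984835083 307.06189984835083 314.72937226431833 192.7497431307549 [0.23  0.692 0.385] [[0.4, 0.888, 0.227], [0.917, -0.387, -0.1], [-0.001, 0.248, -0.969]]
```

View pics/top0.png

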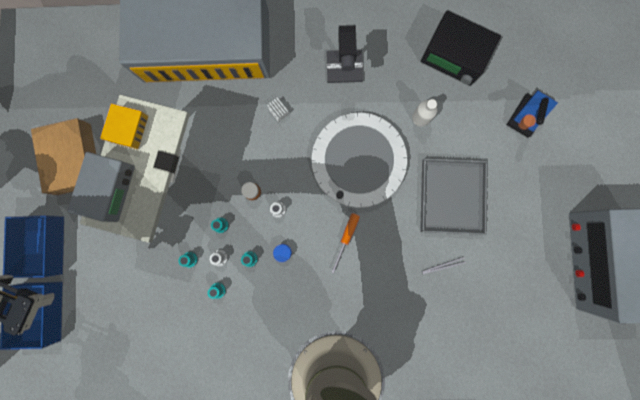

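View pics/side0.png

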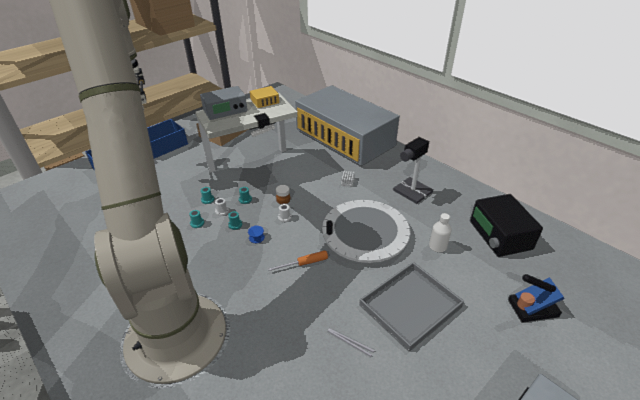

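```bash
cat > h.py <<'E'
import numpy as np, cv2
from plant import ctrl, viewer
def ray(n,u,v,z,p=None):
    p=p or viewer.camera_params(n); R=np.array(p['rotation']); e=np.array(p['eye'])
    d=R@np.array([(u-p['cx'])/p['fx'],(v-p['cy'])/p['fy'],1]); return e+d*(z-e[2])/d[2]
def px(n,P,p=None):
    p=p or viewer.camera_params(n); c=np.array(p['rotation']).T@(np.array(P)-p['eye']); return c[0]/c[2]*p['fx']+p['cx'],c[1]/c[2]*p['fy']+p['cy']
def cmd(dp,s=None):
    s=s or ctrl.state(); return np.round(np.array(s['tcp_rot']).T@np.array(dp)/.2,4)
E
python3 - <<'E'
import cv2,numpy as np
a=cv2.imread('pics/top0.png');s=cv2.imread('pics/side0.png')
c=cv2.resize(a[85:305,20:300],None,fx=2.85,fy=2.7,interpolation=cv2.INTER_CUBIC)
cv2.imwrite('pics/c1.png',cv2.resize(a[85:305,20:300],(763,600),interpolation=cv2.INTER_CUBIC))
cv2.imwrite('pics/c2.png',cv2.resize(s[75:275,180:420],(720,600),interpolation=cv2.INTER_CUBIC))
E
```

```text
(no output)
```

View pics/c1.png

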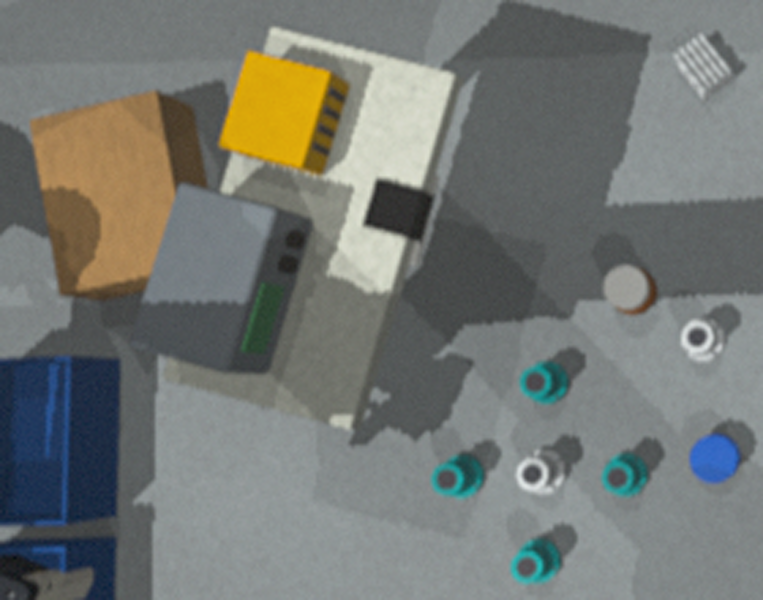

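View pics/c2.png

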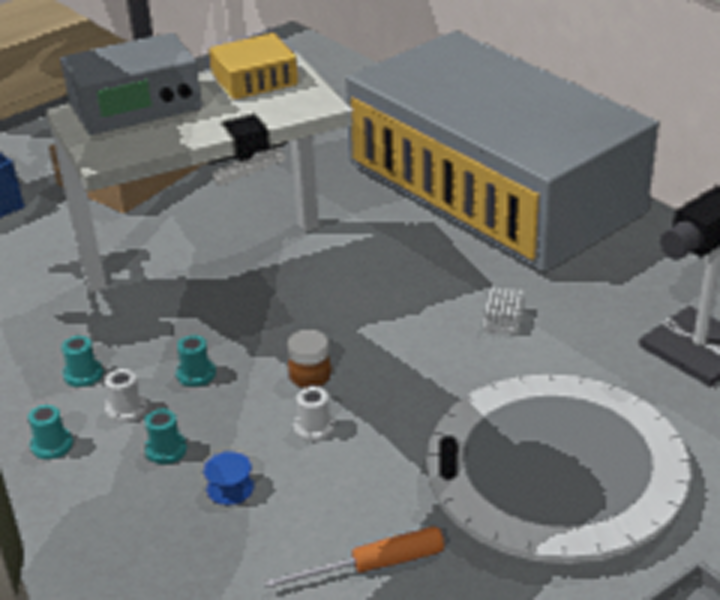

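Run:
```python
from h import *
a=cv2.imread('pics/top0.png');pt=viewer.camera_params('top');ps=viewer.camera_params('side')
r=lambda u,v,z:np.round(ray('top',u,v,z,pt),4)
rs=lambda u,v,z:np.round(ray('side',u,v,z,ps),4)
A=r(187,112.5,.23);B=r(150.3,242.7,.23);print('edge',A,B,np.linalg.norm(A-B),'side',rs(180+355/3,75+108/3,.23),rs(180+85/3,75+183/3,.23))
g=cv2.cvtColor(a,cv2.COLOR_BGR2GRAY);hsv=cv2.cvtColor(a,cv2.COLOR_BGR2HSV)
def blob(m,box):
    x0,y0,x1,y1=box;n,l,st,c=cv2.connectedComponentsWithStats(m[y0:y1,x0:x1].astype(np.uint8));i=1+np.argmax(st[1:,4]);return c[i]+[x0,y0],st[i]
c,s=blob(g<60,(150,145,185,178));print('clamp',c,s,r(*c,.235))
c,s=blob(g<50,(330,185,350,205));print('knob',c,s,r(*c,.076))
for u,v in((277,209),(217,258)):
    c,s=blob(g<120,(u-5,v-5,u+6,v+5));print('bore',c,s,r(*c,.044))
    c,s=blob(g>170,(u-12,v-12,u+12,v+12));print(' blob',c,s,r(*c,.03))
# platter edge
for n in range(1):
    e=cv2.HoughCircles(cv2.medianBlur(g,3)[100:220,300:420],cv2.HOUGH_GRADIENT,1,50,param1=80,param2=20,minRadius=44,maxRadius=54);print(e)
    if e is not None:
        for x,y,R in e[0]: print(r(300+x,100+y,.03),r(300+x+R,100+y,.03))
for u,v in((421,157),(488,158),(486,234),(420,231)):print('tray',r(u,v,.025))
for k,p in dict(jar=(251,190,.05),spool=(283,252,.03),bottle=(428,108,.1),heats=(278,108,.027),drv=(355,215,.02),drt=(333,270,.01)).items():print(k,r(*p))
m=cv2.inRange(hsv,(80,120,50),(95,255,255));n,l,st,ce=cv2.connectedComponentsWithStats(m)
for i in range(1,n):
    if st[i,4]>40:print('turq',ce[i],r(*ce[i],.02))
cv2.imwrite('pics/c3.png',cv2.resize(a[85:245,300:500],(750,600),interpolation=cv2.INTER_CUBIC))
```

```text
edge [0.6686 0.3124 0.23  ] [0.3827 0.3927 0.23  ] 0.29696279228213085 side [0.6745 0.3121 0.23  ] [0.376 0.384 0.23 ]
clamp [166.37014925 161.49552239] [  5   7  24  21 335] [0.5588 0.3561 0.235 ]
knob [339.44827586 194.4137931 ] [ 7  7  6  6 29] [ 0.4897 -0.0244  0.076 ]
bore [275.4137931  208.27586207] [ 1  2  6  6 29] [0.4608 0.1455 0.044 ]
 blob [275.44444444 209.73333333] [ 5  5 12 15 90] [0.4577 0.1475 0.03  ]
bore [214.89655172 258.48275862] [ 0  3  7  6 29] [0.3331 0.3077 0.044 ]
 blob [215.06976744 259.81395349] [ 4  7 14 13 86] [0.3287 0.3114 0.03  ]
[[[59.5 59.5 46.7]]]
[ 0.587  -0.0827  0.03  ] [ 0.583  -0.2085  0.03  ]
tray [ 0.5895 -0.2497  0.025 ]
tray [ 0.581  -0.4296  0.025 ]
tray [ 0.3769 -0.4119  0.025 ]
tray [ 0.3898 -0.2375  0.025 ]
jar [0.5108 0.2086 0.05  ]
spool [0.3444 0.1294 0.03  ]
bottle [ 0.701  -0.2555  0.1   ]
heats [0.7378 0.1357 0.027 ]
drv [ 0.4377 -0.066   0.02  ]
drt [ 0.2915 -0.0023  0.01  ]
turq [220.1483871  224.95483871] [0.4213 0.2999 0.02  ]
turq [188.63276836 259.24293785] [0.3315 0.386  0.02  ]
turq [249.48275862 258.6137931 ] [0.3287 0.2213 0.02  ]
turq [216.9702381  290.13690476] [0.2474 0.3098 0.02  ]
```

View pics/c3.png

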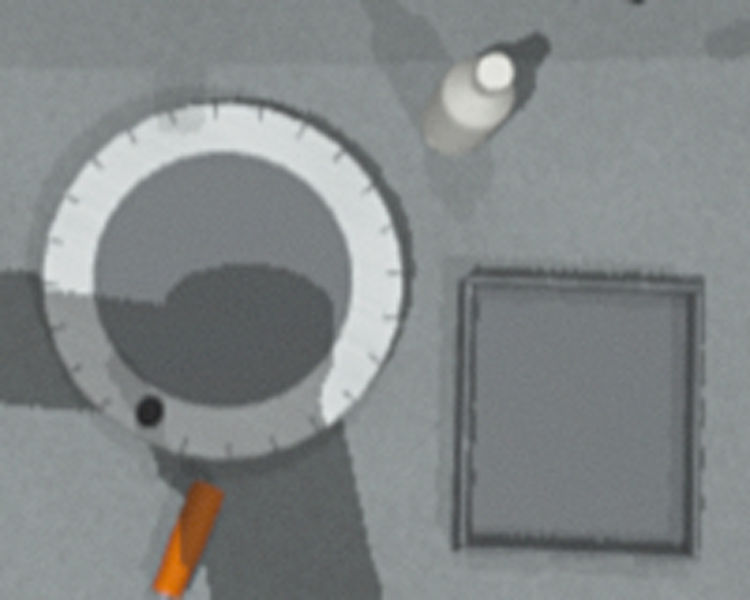

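```bash
cat >> h.py <<'E'
from scipy.spatial.transform import Rotation as Ro
A=np.array([.671,.312]);B=np.array([.379,.389]);SY=(B-A)/np.linalg.norm(B-A);SX=np.array([SY[1],-SY[0]]);SM=(A+B)/2
def sh(x,y,z): return np.r_[SM+x*SX+y*SY,z]
zt=np.r_[SX*.7071,-.7071];yt=np.r_[-SY,0];RS=np.c_[np.cross(yt,zt),yt,zt]
def down(a): # y axis at world angle a deg
    c,s=np.cos(np.radians(a)),np.sin(np.radians(a)); y=np.array([c,s,0]);z=np.array([0,0,-1.]);return np.c_[np.cross(y,z),y,z]
def plan(seq,st=None):
    s=ctrl.state() if st is None else None
    P,R=(np.array(s['eef_pos']),np.array(s['tcp_rot'])) if s else st
    for p,r in seq:
        p=np.array(p);r=R if r is None else r
        d=R.T@(p-P)/.2; w=Ro.from_matrix(R.T@r).as_rotvec()/(np.pi/2)
        print('[[%s],[%s]]'%(','.join('%.3f'%k for k in d),','.join('%.3f'%k for k in w)),'rows>=%.1f'%max(np.linalg.norm(d)*.2/.0417,np.linalg.norm(w)*90/7.16))
        P,R=p,r
E
python3 - <<'E'
from h import *
print(SX,SY,sh(.017,-.003,.178))
T=lambda x,y,z:sh(x,y,z)-.008*RS[:,2]
R0=ctrl.state()['tcp_rot']
mid=Ro.from_matrix(R0)*Ro.from_rotvec(Ro.from_matrix(np.array(R0).T@RS).as_rotvec()/2)
plan([((.29,.62,.43),None),((.40,.30,.43),None),((.46,.2,.43),mid.as_matrix()),(T(-.10,-.003,.3),RS),(T(-.06,-.003,.155),RS),(T(.012,-.003,.155),RS),(T(.012,-.003,.18),RS)])
E
```

```text
[0.25498226 0.96694573] [-0.96694573  0.25498226] [0.53223554 0.36617313 0.178     ]
[[-0.085,-0.203,-1.020],[0.000,0.000,0.000]] rows>=5.0
[[-1.146,-1.245,0.002],[0.000,0.000,0.000]] rows>=8.1
[[-0.475,-0.338,0.000],[-0.177,0.206,0.426]] rows>=6.3
[[-0.136,0.194,0.655],[-0.177,0.206,0.426]] rows>=6.3
[[-0.371,-0.000,0.654],[0.000,-0.000,0.000]] rows>=3.6
[[0.255,0.000,0.255],[0.000,-0.000,0.000]] rows>=1.7
[[0.088,0.000,-0.088],[0.000,-0.000,0.000]] rows>=0.6
```

Request:
drive_tool(commands=[[[0, -0.1, -0.5], [0, 0, 0]], [[0, -0.1, -0.5], [0, 0, 0]], [[-0.08, -0.2, -1], [0, 0, 0]], [[-0.08, -0.2, -1], [0, 0, 0]], [[-0.08, -0.2, -1], [0, 0, 0]], [[-0.08, -0.2, -1], [0, 0, 0]], [[-0.08, -0.2, -1], [0, 0, 0]]], gripper=1)

```text
clock: 0.73
eef_pos: [0.2901, 0.6212, 0.4294]
tcp_rot: [[-0.916, 0.402, 0.002], [0.402, 0.916, 0.004], [0.0, 0.005, -1.0]]
wrist_force: [-0.5, 0.1, -0.9]
gripper_width: 0.0508
finger_force: 0.0
```

Request:
drive_tool(commands=[[[-0.57, -0.62, 0], [0, 0, 0]], [[-0.57, -0.62, 0], [0, 0, 0]], [[-0.57, -0.62, 0], [0, 0, 0]], [[-0.57, -0.62, 0], [0, 0, 0]], [[-0.57, -0.62, 0], [0, 0, 0]], [[-0.57, -0.62, 0], [0, 0, 0]]])

```text
clock: 1.23
eef_pos: [0.3452, 0.4592, 0.4258]
tcp_rot: [[-0.914, 0.405, -0.0], [0.405, 0.914, -0.002], [-0.0, -0.002, -1.0]]
wrist_force: [-1.0, -0.5, -0.1]
gripper_width: 0.0111
finger_force: 0.0
```

Request:
drive_tool(commands=[[[-0.57, -0.62, 0], [0, 0, 0]], [[-0.57, -0.62, 0], [0, 0, 0]], [[-0.57, -0.62, 0], [0, 0, 0]], [[-0.57, -0.62, 0], [0, 0, 0]], [[-0.57, -0.62, 0], [0, 0, 0]], [[-0.57, -0.62, 0], [0, 0, 0]]])

```text
clock: 1.73
eef_pos: [0.3992, 0.3015, 0.426]
tcp_rot: [[-0.915, 0.404, -0.001], [0.404, 0.915, -0.001], [0.0, -0.001, -1.0]]
wrist_force: [-0.5, 0.1, 0.5]
gripper_width: 0.0007
finger_force: 0.0
```

Request:
drive_tool(commands=[[[-0.475, -0.338, 0], [-0.177, 0.206, 0.426]], [[-0.475, -0.338, 0], [-0.177, 0.206, 0.426]], [[-0.475, -0.338, 0], [-0.177, 0.206, 0.426]], [[-0.475, -0.338, 0], [-0.177, 0.206, 0.426]], [[-0.475, -0.338, 0], [-0.177, 0.206, 0.426]], [[-0.475, -0.338, 0], [-0.177, 0.206, 0.426]], [[-0.475, -0.338, 0], [-0.177, 0.206, 0.426]], [[-0.475, -0.338, 0], [-0.177, 0.206, 0.426]]])

```text
clock: 2.4
eef_pos: [0.4585, 0.2034, 0.4255]
tcp_rot: [[-0.45, 0.892, -0.046], [0.808, 0.428, 0.404], [0.38, 0.145, -0.913]]
wrist_force: [0.2, 0.1, 0.3]
gripper_width: 0.0002
finger_force: 0.0
```

Works as planned. Replan from here to the shelf.

Run:
```python
from h import *
T=lambda x,y,z:sh(x,y,z)-.008*RS[:,2]
plan([(T(-.10,-.003,.3),RS),(T(-.06,-.003,.155),RS),(T(.012,-.003,.155),RS),(T(.012,-.003,.182),RS)])
```

```text
[[-0.145,0.197,0.627],[-0.177,0.205,0.424]] rows>=6.3
[[-0.371,-0.000,0.654],[0.000,-0.000,0.000]] rows>=3.6
[[0.255,0.000,0.255],[0.000,-0.000,0.000]] rows>=1.7
[[0.095,0.000,-0.095],[0.000,-0.000,0.000]] rows>=0.6
```

Request:
drive_tool(commands=[[[-0.145, 0.197, 0.627], [-0.177, 0.205, 0.424]], [[-0.145, 0.197, 0.627], [-0.177, 0.205, 0.424]], [[-0.145, 0.197, 0.627], [-0.177, 0.205, 0.424]], [[-0.145, 0.197, 0.627], [-0.177, 0.205, 0.424]], [[-0.145, 0.197, 0.627], [-0.177, 0.205, 0.424]], [[-0.145, 0.197, 0.627], [-0.177, 0.205, 0.424]], [[-0.145, 0.197, 0.627], [-0.177, 0.205, 0.424]], [[-0.145, 0.197, 0.627], [-0.177, 0.205, 0.424]]])

```text
clock: 3.07
eef_pos: [0.5008, 0.2492, 0.2985]
tcp_rot: [[0.098, 0.988, 0.123], [0.739, -0.155, 0.655], [0.666, 0.027, -0.745]]
wrist_force: [1.7, 0.3, -1.2]
gripper_width: 0.0006
finger_force: 0.0
```

Request:
drive_tool(commands=[[[-0.371, 0, 0.654], [0, 0, 0]], [[-0.371, 0, 0.654], [0, 0, 0]], [[-0.371, 0, 0.654], [0, 0, 0]], [[-0.371, 0, 0.654], [0, 0, 0]], [[-0.371, 0, 0.654], [0, 0, 0]], [[-0.371, 0, 0.654], [0, 0, 0]]])

```text
clock: 3.57
eef_pos: [0.5169, 0.2747, 0.1583]
tcp_rot: [[0.102, 0.989, 0.107], [0.743, -0.147, 0.653], [0.662, 0.013, -0.75]]
wrist_force: [0.1, 0.5, 0.6]
gripper_width: 0.0003
finger_force: 0.0
```

Run:
```python
from h import *
s=ctrl.state();print(s['eef_pos'],np.round(s['tcp_rot'],3).tolist(),np.round(s['q'],2),s['wrist_force'])
i=viewer.read_camera('wrist');j=viewer.read_camera('side')
c=cv2.resize(j[75:195,180:320],(640,549),interpolation=cv2.INTER_CUBIC)
cv2.imwrite('pics/w1.png',i[:,:,::-1]);cv2.imwrite('pics/s1.png',c[:,:,::-1])
```

```text
[0.51693372 0.27472413 0.15829373] [[0.102, 0.989, 0.107], [0.743, -0.147, 0.653], [0.662, 0.013, -0.75]] [ 0.37  0.73 -0.9   2.23 -1.04  0.11  0.6 ] [0.09344959 0.51895378 0.57022944]
```

View pics/w1.png

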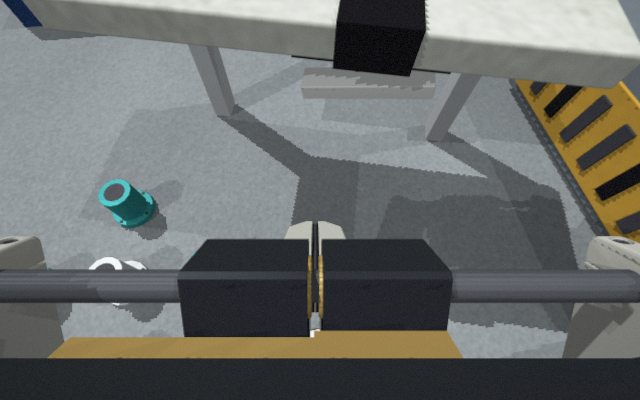

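View pics/s1.png

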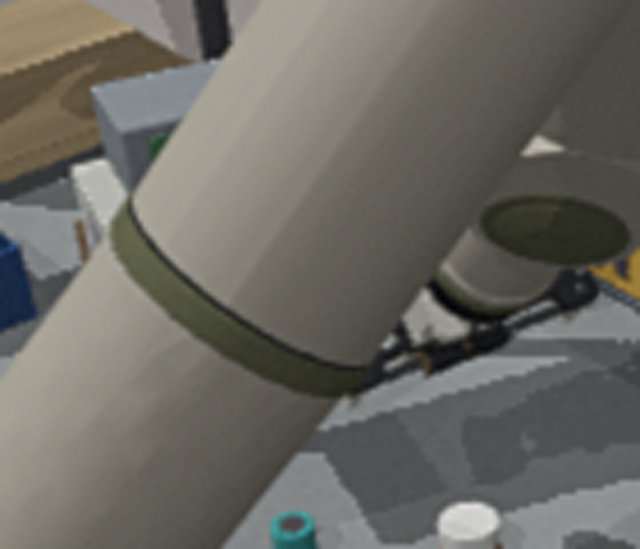

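Run:
```python
from h import *
def inv(P): d=P[:2]-SM; return np.round([d@SX,d@SY,P[2]],4)
print(inv(ray('wrist',303,97,.172)),inv(ray('wrist',434,98,.184)))
s=ctrl.state();R=np.array(s['tcp_rot']);t=s['eef_pos']+.008*R[:,2];print('tip',inv(t))
# keep R
T=lambda x,y,z:sh(x,y,z)-.008*R[:,2]
plan([(T(.012,-.003,.155),R),(T(.012,-.003,.18),R)])
```

```text
[0.0196 0.0057 0.172 ] [ 0.0177 -0.0763  0.184 ]
tip [-0.0707 -0.0114  0.1543]
[[0.314,0.004,0.272],[0.000,0.000,0.000]] rows>=2.0
[[0.083,0.002,-0.094],[0.000,0.000,0.000]] rows>=0.6
```

Run:
```python
from h import *
s=ctrl.state();R=np.array(s['tcp_rot'])
T=lambda x,y,z:sh(x,y,z)-.008*R[:,2]
plan([(T(.022,-.007,.155),R),(T(.022,-.007,.175),R)])
```

```text
[[0.349,0.029,0.304],[0.000,0.000,0.000]] rows>=2.2
[[0.066,0.002,-0.075],[0.000,0.000,0.000]] rows>=0.5
```

Request:
drive_tool(commands=[[[0.09, 0.01, 0.075], [0, 0, 0]], [[0.175, 0.015, 0.15], [0, 0, 0]], [[0.26, 0.02, 0.23], [0, 0, 0]], [[0.349, 0.029, 0.304], [0, 0, 0]], [[0.349, 0.029, 0.304], [0, 0, 0]], [[0.349, 0.029, 0.304], [0, 0, 0]]])

```text
clock: 4.17
eef_pos: [0.5389, 0.3615, 0.1648]
tcp_rot: [[0.099, 0.99, 0.1], [0.751, -0.14, 0.646], [0.653, 0.011, -0.757]]
wrist_force: [-4.1, -1.9, -9.8]
gripper_width: 0.0003
finger_force: 4.1
```

Request:
drive_tool(commands=[[[0.02, 0, -0.025], [0, 0, 0]], [[0.04, 0, -0.05], [0, 0, 0]], [[0.066, 0.002, -0.075], [0, 0, 0]], [[0.066, 0.002, -0.075], [0, 0, 0]], [[0.066, 0.002, -0.075], [0, 0, 0]]])

```text
clock: 4.58
eef_pos: [0.5375, 0.353, 0.1804]
tcp_rot: [[0.107, 0.989, 0.099], [0.756, -0.146, 0.638], [0.646, 0.007, -0.763]]
wrist_force: [-17.7, -41.0, 0.2]
gripper_width: 0.0002
finger_force: 20.0
```

Run:
```python
from h import *
s=ctrl.state();R=np.array(s['tcp_rot']);print(s['wrist_force'],np.round(s['q'],2))
def inv(P): d=P[:2]-SM; return np.round([d@SX,d@SY,P[2]],4)
print('tip',inv(s['eef_pos']+.008*R[:,2]))
i=viewer.read_camera('wrist')
cv2.imwrite('pics/w2.png',cv2.resize(i[0:270,180:500],(711,600),interpolation=cv2.INTER_CUBIC)[:,:,::-1])
```

```text
[-17.65556715 -41.00329267   0.16823947] [ 0.13  0.65 -0.75  2.13 -1.04  0.17  0.44]
tip [ 0.0108 -0.0109  0.1743]
```

View pics/w2.png

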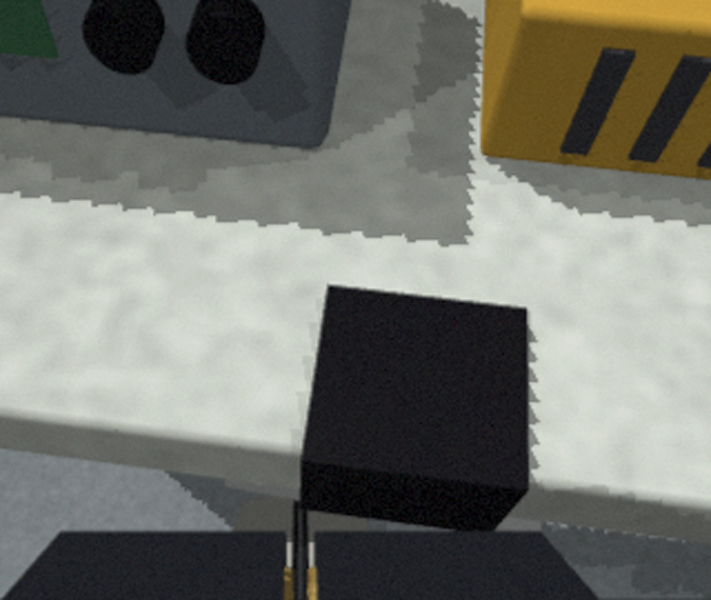

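Run:
```python
from h import *
def inv(P): d=P[:2]-SM; return np.round([d@SX,d@SY,P[2]],4)
f=lambda x,y,z:inv(ray('wrist',180+x/2.222,y/2.222,z))
print('top edge',f(0,412,.23),f(290,450,.23),f(620,492,.23)); print('bottom',f(0,428,.21),f(180,477,.21),f(620,530,.21)); print('clamp',f(303,460,.235),f(528,488,.235),f(303,508,.205),f(328,286,.235),f(528,310,.235))
```

```text
top edge [0.0095 0.0454 0.23  ] [ 0.008  -0.0103  0.23  ] [ 0.0067 -0.0707  0.23  ]
bottom [0.0148 0.055  0.21  ] [0.0079 0.0135 0.21  ] [ 0.0068 -0.0792  0.21  ]
clamp [ 0.0041 -0.0131  0.235 ] [ 0.0034 -0.0525  0.235 ] [ 0.0058 -0.0133  0.205 ] [ 0.0425 -0.0139  0.235 ] [ 0.0414 -0.0538  0.235 ]
```

Request:
drive_tool(commands=[[[-0.04, 0, 0.05], [0, 0, 0]], [[-0.08, 0, 0.1], [0, 0, 0]], [[-0.12, 0, 0.04], [0, 0, 0]], [[-0.16, 0, -0.02], [0, 0, 0]], [[-0.2, 0, -0.06], [0, 0, 0]], [[-0.3, 0, -0.16], [0, 0, 0]], [[-0.3, 0, -0.16], [0, 0, 0]], [[-0.3, 0, -0.16], [0, 0, 0]]])

```text
clock: 5.3
eef_pos: [0.5329, 0.2947, 0.1703]
tcp_rot: [[0.102, 0.989, 0.103], [0.748, -0.145, 0.647], [0.655, 0.011, -0.755]]
wrist_force: [0.1, 0.2, -0.1]
gripper_width: 0.0005
finger_force: 0.0
```

Run:
```python
from h import *
s=ctrl.state();R=np.array(s['tcp_rot']);print(s['wrist_force'],np.round(s['q'],2))
def inv(P): d=P[:2]-SM; return np.round([d@SX,d@SY,P[2]],4)
print('tip',inv(s['eef_pos']+.008*R[:,2]))
i=viewer.read_camera('wrist')
cv2.imwrite('pics/w3.png',cv2.resize(i[0:270,180:500],(711,600),interpolation=cv2.INTER_CUBIC)[:,:,::-1])
```

```text
[ 0.06261297  0.21936676 -0.09736686] [ 0.28  0.68 -0.82  2.18 -1.01  0.17  0.52]
tip [-0.0468 -0.0213  0.1643]
```

View pics/w3.png

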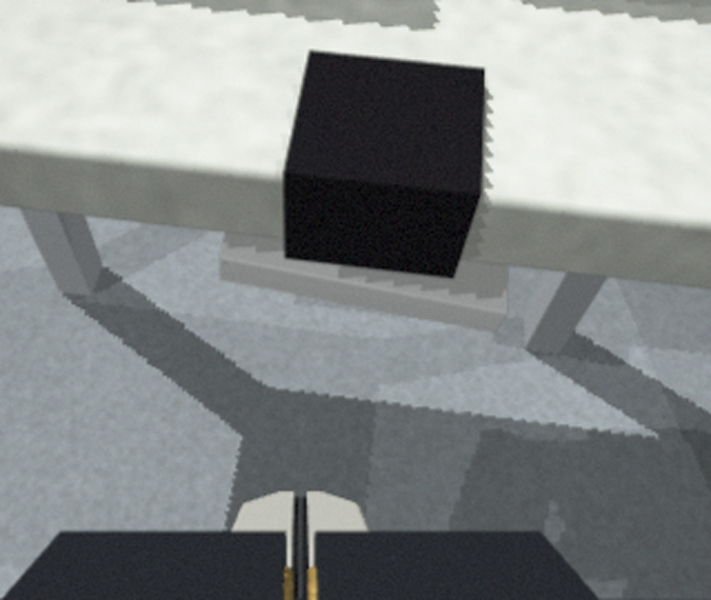

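Run:
```python
from h import *
def inv(P): d=P[:2]-SM; return np.round([d@SX,d@SY,P[2]],4)
def onx(u,v,x):
    a=inv(ray('wrist',u,v,.1));b=inv(ray('wrist',u,v,.25));return a+(b-a)*(x-a[0])/(b[0]-a[0])
f=lambda x,y:onx(180+x/2.222,y/2.222,.0155)
a,b=f(220,279),f(505,330);print(a,b,(a-b)[2]/(a-b)[1])
R=np.array(ctrl.state()['tcp_rot'])
plan([((.46,.20,.30),R),((.40,.24,.30),down(41))])
```

```text
[0.0155     0.00727297 0.18614865] [ 0.0155     -0.07317291  0.17628263] 0.12264171084313498
[[0.030,-0.284,-0.837],[0.000,0.000,0.000]] rows>=4.2
[[0.119,-0.326,0.099],[0.202,-0.424,-0.520]] rows>=8.8
```

Run:
```python
from h import *
def inv(P): d=P[:2]-SM; return np.array([d@SX,d@SY,P[2]])
p=viewer.camera_params('wrist');s=ctrl.state();R=np.array(s['tcp_rot'])
off=R.T@(np.array(p['eye'])-s['eef_pos']);rel=R.T@np.array(p['rotation'])
R1=np.array([[0.102,0.989,0.107],[0.743,-0.147,0.653],[0.662,0.013,-0.75]])
U,_,V=np.linalg.svd(R1);R1=U@V
p1=dict(p,eye=np.array([.51693,.27472,.15829])+R1@off,rotation=R1@rel)
def onx(u,v,x,p):
    a=inv(ray('wrist',u,v,.1,p));b=inv(ray('wrist',u,v,.25,p));return a+(b-a)*(x-a[0])/(b[0]-a[0])
for n,p in(('w1.png',p1),('w3.png',p)):
    im=cv2.imread('pics/'+n); 
    if n=='w3.png': pts=[(180+x/2.222,y/2.222) for x,y in((220,279),(505,330))]
    else: pts=[(303,97),(434,98)]
    a,b=[onx(*q,.0155,p) for q in pts];print(a,b,(a-b)[2]/(a-b)[1])
i=cv2.imread('pics/w1.png');cv2.imwrite('pics/w1c.png',cv2.resize(i[50:120,280:460],(720,280),interpolation=cv2.INTER_CUBIC))
```

```text
[0.0155     0.00525612 0.17489229] [ 0.0155     -0.07491817  0.18429744] -0.1173087883562507
[0.0155     0.00728284 0.18614699] [ 0.0155     -0.07319714  0.17626052] 0.12284389256537002
```

View pics/w1c.png

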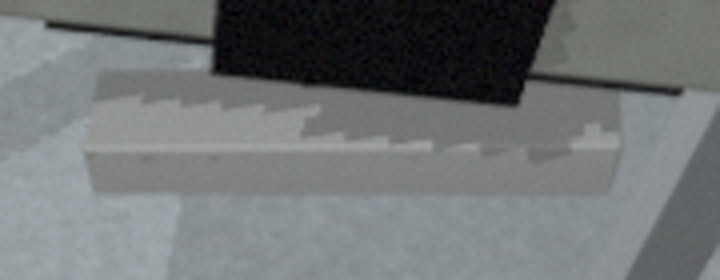

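```bash
sed -i 's#^def sh(#SM=SM+.0075*SX-.0035*SY\ndef sh(#' h.py
python3 - <<'E'
from h import *
R=np.array(ctrl.state()['tcp_rot']);D=down(41)
w=Ro.from_matrix(R.T@D).as_rotvec();M=R@Ro.from_rotvec(w/2).as_matrix()
plan([((.46,.20,.30),R),((.42,.22,.30),M),((.36,.27,.30),D),((.335,.305,.2),D)])
E
```

```text
[[0.030,-0.284,-0.837],[0.000,0.000,0.000]] rows>=4.2
[[0.055,-0.212,0.044],[0.101,-0.212,-0.260]] rows>=4.4
[[0.311,-0.216,0.096],[0.101,-0.212,-0.260]] rows>=4.4
[[0.214,0.020,0.500],[0.000,0.000,0.000]] rows>=2.6
```

Request:
drive_tool(commands=[[[0.03, -0.284, -0.837], [0, 0, 0]], [[0.03, -0.284, -0.837], [0, 0, 0]], [[0.03, -0.284, -0.837], [0, 0, 0]], [[0.03, -0.284, -0.837], [0, 0, 0]], [[0.03, -0.284, -0.837], [0, 0, 0]], [[0.03, -0.284, -0.837], [0, 0, 0]]], gripper=0.41)

```text
clock: 5.85
eef_pos: [0.4596, 0.1999, 0.3012]
tcp_rot: [[0.099, 0.99, 0.104], [0.749, -0.143, 0.647], [0.655, 0.014, -0.756]]
wrist_force: [-0.2, 0.2, -0.1]
gripper_width: 0.0357
finger_force: 0.0
```

Request:
drive_tool(commands=[[[0.055, -0.212, 0.044], [0.101, -0.212, -0.26]], [[0.055, -0.212, 0.044], [0.101, -0.212, -0.26]], [[0.055, -0.212, 0.044], [0.101, -0.212, -0.26]], [[0.055, -0.212, 0.044], [0.101, -0.212, -0.26]], [[0.055, -0.212, 0.044], [0.101, -0.212, -0.26]], [[0.055, -0.212, 0.044], [0.101, -0.212, -0.26]]])

```text
clock: 6.35
eef_pos: [0.4198, 0.2241, 0.2995]
tcp_rot: [[-0.301, 0.953, -0.027], [0.887, 0.291, 0.358], [0.349, 0.084, -0.933]]
wrist_force: [-0.4, -0.2, -0.7]
gripper_width: 0.055
finger_force: 0.0
```

Request:
drive_tool(commands=[[[0.311, -0.216, 0.096], [0.101, -0.212, -0.26]], [[0.311, -0.216, 0.096], [0.101, -0.212, -0.26]], [[0.311, -0.216, 0.096], [0.101, -0.212, -0.26]], [[0.311, -0.216, 0.096], [0.101, -0.212, -0.26]], [[0.311, -0.216, 0.096], [0.101, -0.212, -0.26]], [[0.311, -0.216, 0.096], [0.101, -0.212, -0.26]], [[0.311, -0.216, 0.096], [0.101, -0.212, -0.26]]])

```text
clock: 6.93
eef_pos: [0.3585, 0.2712, 0.2983]
tcp_rot: [[-0.657, 0.754, -0.006], [0.754, 0.657, 0.002], [0.006, -0.003, -1.0]]
wrist_force: [0.1, -0.7, 0.5]
gripper_width: 0.0553
finger_force: 0.0
```

```bash
cat >> h.py <<'E'
def bright(img,n,zs=.044,box=None,p=None):
    """white housings: bright low-saturation blobs with a dark bore -> bore centre on plane zs"""
    p=p or viewer.camera_params(n); g=cv2.cvtColor(img,cv2.COLOR_RGB2GRAY)
    out=[]
    cs,hi=cv2.findContours((g<110).astype(np.uint8),cv2.RETR_LIST,cv2.CHAIN_APPROX_NONE)[:2]
    hsv=cv2.cvtColor(img,cv2.COLOR_RGB2HSV)
    for c in cs:
        a=cv2.contourArea(c)
        if a<12 or a>2500 or len(c)<6: continue
        (x,y),(w,h),_=cv2.fitEllipse(c)
        if not(.6<w/max(h,1e-6)<1.6) or a<.75*np.pi*w*h/4: continue
        t=np.linspace(0,6.28,24);r=max(w,h)/2*1.35+1
        u=np.clip((x+r*np.cos(t)).astype(int),0,639);v=np.clip((y+r*np.sin(t)).astype(int),0,399)
        if np.median(g[v,u])>150 and np.median(hsv[v,u,1])<60: out.append((round(x,1),round(y,1),round(max(w,h),1),np.round(ray(n,x,y,zs,p),4)))
    return out
E
python3 - <<'E'
from h import *
s=ctrl.state();print(s['eef_pos'],np.round(s['tcp_rot'],3).tolist(),s['gripper_width'],np.round(s['q'],2))
p=viewer.camera_params('wrist');i=viewer.read_camera('wrist');cv2.imwrite('pics/w4.png',i[:,:,::-1])
for b in bright(i,'wrist',.044,p=p):print(b)
t=viewer.read_camera('top');cv2.imwrite('pics/t4.png',t[:,:,::-1])
for b in bright(t,'top',.044):print('top',b)
E
```

```text
[0.35849266 0.27124635 0.29825671] [[-0.657, 0.754, -0.006], [0.754, 0.657, 0.002], [0.006, -0.003, -1.0]] 0.055304483149374015 [-0.27  0.22 -0.59  2.08  0.15  0.88 -0.23]
(320.1, 134.3, 13.4, array([0.3358, 0.3093, 0.044 ]))
top (215.0, 258.3, 5.0, array([0.3335, 0.3074, 0.044 ]))
top (275.4, 208.0, 5.3, array([0.4616, 0.1455, 0.044 ]))
top (285.7, 201.3, 10.0, array([0.4785, 0.1179, 0.044 ]))
top (339.6, 194.3, 7.7, array([ 0.4929, -0.0256,  0.044 ]))
```

View pics/w4.png

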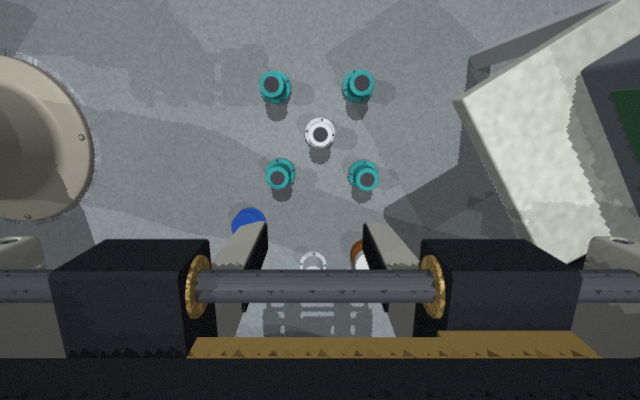

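Run:
```python
from h import *
P=(.3345,.3085)
plan([((.345,.29,.27),down(88)),((*P,.15),down(135)),((*P,.10),None),((*P,.022),None),((*P,.13),None)])
```

```text
[[0.122,0.013,0.143],[-0.001,-0.004,-0.523]] rows>=6.6
[[0.056,0.091,0.600],[0.000,0.000,-0.522]] rows>=6.6
[[0.000,0.000,0.250],[0.000,0.000,0.000]] rows>=1.2
[[0.000,0.000,0.390],[0.000,0.000,0.000]] rows>=1.9
[[0.000,0.000,-0.540],[0.000,0.000,0.000]] rows>=2.6
```

Request:
drive_tool(commands=[[[0.12, 0.013, 0.143], [0, 0, -0.523]], [[0.12, 0.013, 0.143], [0, 0, -0.523]], [[0.12, 0.013, 0.143], [0, 0, -0.523]], [[0.12, 0.013, 0.143], [0, 0, -0.523]], [[0.12, 0.013, 0.143], [0, 0, -0.523]], [[0.12, 0.013, 0.143], [0, 0, -0.523]], [[0.12, 0.013, 0.143], [0, 0, -0.523]], [[0.12, 0.013, 0.143], [0, 0, -0.523]]])

```text
clock: 7.7
eef_pos: [0.3459, 0.2891, 0.2703]
tcp_rot: [[-0.999, 0.033, -0.005], [0.033, 0.999, 0.001], [0.005, 0.001, -1.0]]
wrist_force: [-0.4, -0.4, -0.3]
gripper_width: 0.0548
finger_force: 0.0
```

Request:
drive_tool(commands=[[[0.056, 0.091, 0.6], [0, 0, -0.522]], [[0.056, 0.091, 0.6], [0, 0, -0.522]], [[0.056, 0.091, 0.6], [0, 0, -0.522]], [[0.056, 0.091, 0.6], [0, 0, -0.522]], [[0.056, 0.091, 0.6], [0, 0, -0.522]], [[0.056, 0.091, 0.6], [0, 0, -0.522]], [[0.056, 0.091, 0.6], [0, 0, -0.522]], [[0.056, 0.091, 0.6], [0, 0, -0.522]]])

```text
clock: 8.37
eef_pos: [0.3348, 0.3079, 0.1502]
tcp_rot: [[-0.707, -0.707, -0.005], [-0.707, 0.707, 0.0], [0.003, 0.003, -1.0]]
wrist_force: [-0.3, 1.2, -0.7]
gripper_width: 0.0549
finger_force: 0.0
```

Run:
```python
from h import *
s=ctrl.state();print(s['eef_pos'],np.round(s['tcp_rot'],3).tolist(),s['gripper_width'],np.round(s['q'],2))
p=viewer.camera_params('wrist');i=viewer.read_camera('wrist');cv2.imwrite('pics/w5.png',i[:,:,::-1])
for b in bright(i,'wrist',.044,p=p):print(b)
P=(.3345,.3085)
plan([((*P,.10),down(135)),((*P,.022),down(135))])
```

```text
[0.3347631  0.30792366 0.15023405] [[-0.707, -0.707, -0.005], [-0.707, 0.707, 0.0], [0.003, 0.003, -1.0]] 0.054939921481641174 [-0.25  0.53 -0.85  2.24  0.66  0.65  0.77]
(316.0, 194.0, 20.3, array([0.3353, 0.3099, 0.044 ]))
[[-0.001,0.002,0.252],[0.002,-0.002,-0.003]] rows>=1.2
[[0.000,0.000,0.390],[0.000,0.000,0.000]] rows>=1.9
```

Request:
drive_tool(commands=[[[-0.006, 0.004, 0.2], [0, 0, 0]], [[-0.006, 0.004, 0.35], [0, 0, 0]], [[-0.006, 0.004, 0.48], [0, 0, 0]], [[-0.006, 0.004, 0.58], [0, 0, 0]], [[-0.006, 0.004, 0.64], [0, 0, 0]], [[-0.006, 0.004, 0.64], [0, 0, 0]], [[-0.006, 0.004, 0.64], [0, 0, 0]]])

```text
clock: 9.0
eef_pos: [0.3343, 0.3099, 0.0226]
tcp_rot: [[-0.708, -0.706, -0.004], [-0.706, 0.708, -0.001], [0.003, 0.002, -1.0]]
wrist_force: [0.9, 0.0, 0.9]
gripper_width: 0.0549
finger_force: 0.0
```

Request:
drive_tool(commands=[[[0, 0, 0], [0, 0, 0]], [[0, 0, 0], [0, 0, 0]], [[0, 0, 0], [0, 0, 0]], [[0, 0, 0], [0, 0, 0]], [[0, 0, 0], [0, 0, 0]], [[0, 0, 0], [0, 0, 0]], [[0, 0, 0], [0, 0, 0]]], gripper=0.8, grip_force=15)

```text
clock: 9.58
eef_pos: [0.3349, 0.3103, 0.0233]
tcp_rot: [[-0.706, -0.708, -0.002], [-0.708, 0.706, 0.001], [0.001, 0.002, -1.0]]
wrist_force: [-0.0, -0.8, 7.5]
gripper_width: 0.0315
finger_force: 15.0
```

Request:
drive_tool(commands=[[[0, 0, -0.1], [0, 0, 0]], [[0, 0, -0.25], [0, 0, 0]], [[0, 0, -0.45], [0, 0, 0]], [[0, 0, -0.64], [0, 0, 0]], [[0, 0, -0.64], [0, 0, 0]], [[0, 0, -0.64], [0, 0, 0]]])

```text
clock: 10.08
eef_pos: [0.336, 0.3103, 0.1524]
tcp_rot: [[-0.707, -0.707, 0.0], [-0.707, 0.707, 0.002], [-0.002, 0.002, -1.0]]
wrist_force: [0.5, 0.4, -1.5]
gripper_width: 0.0318
finger_force: 15.0
```

Run:
```python
from h import *
P=(.622,-.083)
plan([((.48,.11,.16),down(112)),((*P,.12),down(90)),((*P,.0535),None)])
```

```text
[[0.199,-1.217,-0.040],[0.001,0.001,0.255]] rows>=5.9
[[-0.297,-1.161,0.200],[0.000,0.000,0.244]] rows>=5.8
[[0.000,0.000,0.333],[0.000,0.000,0.000]] rows>=1.6
```

Run:
```python
from h import *
P=(.622,-.083)
plan([((.42,.19,.16),down(120)),((.52,.05,.16),down(105)),((*P,.12),down(90)),((*P,.0535),None)])
```

```text
[[0.128,-0.722,-0.039],[0.001,0.001,0.167]] rows>=3.5
[[-0.083,-0.856,0.000],[0.000,0.000,0.167]] rows>=4.1
[[-0.321,-0.774,0.200],[0.000,0.000,0.167]] rows>=4.1
[[0.000,0.000,0.333],[0.000,0.000,0.000]] rows>=1.6
```

Request:
drive_tool(commands=[[[0.032, -0.18, -0.01], [0, 0, 0.04]], [[0.064, -0.36, -0.02], [0, 0, 0.08]], [[0.096, -0.54, -0.03], [0, 0, 0.12]], [[0.128, -0.722, -0.04], [0, 0, 0.167]], [[0.128, -0.722, -0.04], [0, 0, 0.167]], [[0.128, -0.722, -0.04], [0, 0, 0.167]]])

```text
clock: 10.58
eef_pos: [0.4196, 0.1877, 0.1572]
tcp_rot: [[-0.868, -0.497, -0.005], [-0.497, 0.868, -0.001], [0.005, 0.001, -1.0]]
wrist_force: [-0.6, -0.7, -0.9]
gripper_width: 0.0318
finger_force: 15.0
```

Request:
drive_tool(commands=[[[-0.02, -0.2, 0], [0, 0, 0.04]], [[-0.04, -0.4, 0], [0, 0, 0.08]], [[-0.06, -0.6, 0], [0, 0, 0.12]], [[-0.083, -0.8, 0], [0, 0, 0.167]], [[-0.083, -0.856, 0], [0, 0, 0.167]], [[-0.083, -0.856, 0], [0, 0, 0.167]]])

```text
clock: 11.08
eef_pos: [0.5201, 0.0483, 0.1567]
tcp_rot: [[-0.966, -0.257, -0.005], [-0.257, 0.966, -0.001], [0.004, 0.001, -1.0]]
wrist_force: [-0.5, 0.7, -1.9]
gripper_width: 0.0316
finger_force: 15.0
```

Request:
drive_tool(commands=[[[-0.08, -0.2, 0.05], [0, 0, 0.04]], [[-0.16, -0.4, 0.1], [0, 0, 0.08]], [[-0.24, -0.6, 0.15], [0, 0, 0.12]], [[-0.321, -0.72, 0.2], [0, 0, 0.167]], [[-0.321, -0.774, 0.2], [0, 0, 0.167]], [[-0.321, -0.774, 0.2], [0, 0, 0.167]], [[-0.321, -0.774, 0.2], [0, 0, 0.167]]])

```text
clock: 11.67
eef_pos: [0.6204, -0.0797, 0.1171]
tcp_rot: [[-1.0, -0.004, -0.005], [-0.004, 1.0, 0.002], [0.005, 0.002, -1.0]]
wrist_force: [-0.3, 0.9, -1.2]
gripper_width: 0.0317
finger_force: 15.0
```

Run:
```python
from h import *
s=ctrl.state();print(np.round(s['q'],2),s['gripper_width'],s['finger_force'])
P=(.622,-.083)
plan([((*P,.0545),down(90))])
```

```text
[ 0.43  0.68 -0.6   1.9   0.56  0.74  1.08] 0.03170387056933155 14.998783618211746
[[-0.010,-0.017,0.313],[0.001,-0.003,0.003]] rows>=1.5
```

Request:
drive_tool(commands=[[[-0.01, -0.01, 0.1], [0, -0.003, 0]], [[-0.01, -0.017, 0.2], [0, -0.003, 0]], [[-0.01, -0.017, 0.26], [0, -0.003, 0]], [[-0.01, -0.017, 0.3], [0, -0.003, 0]], [[-0.01, -0.017, 0.316], [0, -0.003, 0]], [[-0.01, -0.017, 0.316], [0, -0.003, 0]], [[-0.01, -0.017, 0.316], [0, -0.003, 0]]])

```text
clock: 12.25
eef_pos: [0.6234, -0.0851, 0.0551]
tcp_rot: [[-1.0, -0.001, 0.002], [-0.001, 1.0, 0.0], [-0.002, 0.0, -1.0]]
wrist_force: [0.9, -0.2, -1.1]
gripper_width: 0.0322
finger_force: 15.0
```

Request:
drive_tool(commands=[[[0, 0, 0], [0, 0, 0]], [[0, 0, 0], [0, 0, 0]], [[0, 0, 0], [0, 0, 0]], [[0, 0, 0], [0, 0, 0]], [[0, 0, 0], [0, 0, 0]]], gripper=0.41)

```text
clock: 12.67
eef_pos: [0.6233, -0.086, 0.0548]
tcp_rot: [[-1.0, -0.0, 0.002], [-0.0, 1.0, 0.0], [-0.002, 0.0, -1.0]]
wrist_force: [0.4, -0.2, -0.2]
gripper_width: 0.0543
finger_force: 0.0
```

Request:
drive_tool(commands=[[[0, 0, -0.05], [0, 0, 0]], [[0, 0, -0.15], [0, 0, 0]], [[0, 0, -0.3], [0, 0, 0]], [[0, 0, -0.5], [0, 0, 0]], [[0, 0, -0.5], [0, 0, 0]], [[0, 0, -0.5], [0, 0, 0]]])

```text
clock: 13.17
eef_pos: [0.6243, -0.086, 0.1574]
tcp_rot: [[-1.0, 0.0, 0.006], [0.0, 1.0, -0.0], [-0.006, -0.0, -1.0]]
wrist_force: [0.1, -0.4, -0.6]
gripper_width: 0.0548
finger_force: 0.0
```

Run:
```python
from h import *
p=viewer.camera_params('wrist');i=viewer.read_camera('wrist');cv2.imwrite('pics/w6.png',i[:,:,::-1])
for b in bright(i,'wrist',.074,p=p):print(b)
t=viewer.read_camera('top');cv2.imwrite('pics/t6.png',t[:,:,::-1])
for b in bright(t,'top',.044):print('top',b)
P=(.461,.1465)
plan([((.54,.03,.16),down(90)),((*P,.16),down(90)),((*P,.0225),down(90))])
```

```text
(315.6, 196.6, 22.9, array([ 0.6232, -0.0846,  0.074 ]))
top (275.5, 208.2, 5.3, array([0.4611, 0.1454, 0.044 ]))
top (339.9, 194.0, 8.0, array([ 0.4938, -0.0264,  0.044 ]))
[[0.413,0.582,-0.028],[-0.000,0.001,0.000]] rows>=3.4
[[0.395,0.582,0.000],[0.000,0.000,0.000]] rows>=3.4
[[0.000,0.000,0.688],[0.000,0.000,0.000]] rows>=3.3
```

View pics/w6.png

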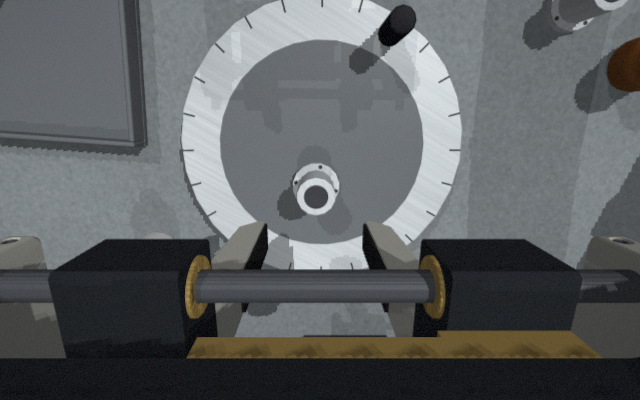

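Request:
drive_tool(commands=[[[0.413, 0.582, -0.028], [0, 0, 0]], [[0.413, 0.582, -0.028], [0, 0, 0]], [[0.413, 0.582, -0.028], [0, 0, 0]], [[0.413, 0.582, -0.028], [0, 0, 0]], [[0.413, 0.582, -0.028], [0, 0, 0]]])

```text
clock: 13.68
eef_pos: [0.5371, 0.0345, 0.1595]
tcp_rot: [[-1.0, -0.007, -0.001], [-0.007, 1.0, 0.001], [0.001, 0.001, -1.0]]
wrist_force: [-0.9, -0.3, 0.1]
gripper_width: 0.0546
finger_force: 0.0
```

Request:
drive_tool(commands=[[[0.395, 0.582, 0], [0, 0, 0]], [[0.395, 0.582, 0], [0, 0, 0]], [[0.395, 0.582, 0], [0, 0, 0]], [[0.395, 0.582, 0], [0, 0, 0]], [[0.395, 0.582, 0], [0, 0, 0]], [[0.395, 0.582, 0], [0, 0, 0]]])

```text
clock: 14.18
eef_pos: [0.4612, 0.1467, 0.1592]
tcp_rot: [[-1.0, -0.002, 0.0], [-0.002, 1.0, -0.001], [-0.0, -0.001, -1.0]]
wrist_force: [0.4, -0.5, 0.5]
gripper_width: 0.0548
finger_force: 0.0
```

Run:
```python
from h import *
s=ctrl.state();print(s['eef_pos'])
p=viewer.camera_params('wrist');i=viewer.read_camera('wrist')
bs=bright(i,'wrist',.044,p=p)
for b in bs:print(b)
if bs:
    P=bs[0][3][:2]; plan([((*P,.0225),down(90))])
```

```text
[0.46121349 0.14668825 0.15923289]
(314.4, 191.7, 19.9, array([0.4635, 0.1471, 0.044 ]))
[[-0.008,0.007,0.684],[-0.001,0.000,0.000]] rows>=3.3
```

Request:
drive_tool(commands=[[[-0.008, 0.003, 0.2], [0, 0, 0]], [[-0.008, 0.003, 0.36], [0, 0, 0]], [[-0.008, 0.003, 0.5], [0, 0, 0]], [[-0.008, 0.003, 0.62], [0, 0, 0]], [[-0.008, 0.003, 0.684], [0, 0, 0]], [[-0.008, 0.003, 0.684], [0, 0, 0]], [[-0.008, 0.003, 0.684], [0, 0, 0]]])

```text
clock: 14.82
eef_pos: [0.4634, 0.146, 0.0222]
tcp_rot: [[-1.0, 0.001, -0.0], [0.001, 1.0, -0.002], [0.0, -0.002, -1.0]]
wrist_force: [-0.5, 0.2, 0.9]
gripper_width: 0.0547
finger_force: 0.0
```

Request:
drive_tool(commands=[[[0, 0, 0], [0, 0, 0]], [[0, 0, 0], [0, 0, 0]], [[0, 0, 0], [0, 0, 0]], [[0, 0, 0], [0, 0, 0]], [[0, 0, 0], [0, 0, 0]], [[0, 0, 0], [0, 0, 0]], [[0, 0, 0], [0, 0, 0]]], gripper=0.8)

```text
clock: 15.4
eef_pos: [0.4637, 0.1472, 0.0238]
tcp_rot: [[-1.0, -0.0, 0.003], [-0.0, 1.0, -0.0], [-0.003, -0.0, -1.0]]
wrist_force: [0.5, -1.2, 7.1]
gripper_width: 0.0317
finger_force: 15.0
```

Request:
drive_tool(commands=[[[0, 0, -0.1], [0, 0, 0]], [[0, 0, -0.25], [0, 0, 0]], [[0, 0, -0.45], [0, 0, 0]], [[0, 0, -0.64], [0, 0, 0]], [[0, 0, -0.64], [0, 0, 0]], [[0, 0, -0.64], [0, 0, 0]]])

```text
clock: 15.9
eef_pos: [0.464, 0.1472, 0.1531]
tcp_rot: [[-1.0, 0.001, 0.006], [0.001, 1.0, 0.001], [-0.006, 0.001, -1.0]]
wrist_force: [0.1, 0.1, -1.9]
gripper_width: 0.0321
finger_force: 15.0
```

Run:
```python
from h import *
P=(.552,-.083)
plan([((.51,.03,.16),down(90)),((*P,.12),down(90)),((*P,.054),down(90))])
```

```text
[[-0.231,-0.586,-0.034],[0.001,0.004,-0.001]] rows>=3.0
[[-0.210,-0.565,0.200],[0.000,0.000,0.000]] rows>=3.0
[[0.000,0.000,0.330],[0.000,0.000,0.000]] rows>=1.6
```

Request:
drive_tool(commands=[[[-0.08, -0.2, -0.034], [0, 0, 0]], [[-0.16, -0.4, -0.034], [0, 0, 0]], [[-0.231, -0.586, -0.034], [0, 0, 0]], [[-0.231, -0.586, -0.034], [0, 0, 0]], [[-0.231, -0.586, -0.034], [0, 0, 0]]])

```text
clock: 16.32
eef_pos: [0.5089, 0.0271, 0.1563]
tcp_rot: [[-1.0, 0.005, -0.001], [0.005, 1.0, -0.001], [0.001, -0.001, -1.0]]
wrist_force: [0.3, 0.3, -1.0]
gripper_width: 0.0315
finger_force: 15.0
```

Request:
drive_tool(commands=[[[-0.07, -0.19, 0.05], [0, 0, 0]], [[-0.14, -0.38, 0.1], [0, 0, 0]], [[-0.21, -0.565, 0.15], [0, 0, 0]], [[-0.21, -0.565, 0.2], [0, 0, 0]], [[-0.21, -0.565, 0.2], [0, 0, 0]], [[-0.21, -0.565, 0.2], [0, 0, 0]]])

```text
clock: 16.82
eef_pos: [0.5503, -0.0809, 0.1169]
tcp_rot: [[-1.0, -0.002, -0.001], [-0.002, 1.0, 0.001], [0.001, 0.001, -1.0]]
wrist_force: [0.2, 0.3, -0.9]
gripper_width: 0.0317
finger_force: 15.0
```

Run:
```python
from h import *
P=(.552,-.083)
plan([((*P,.0548),down(90))])
```

```text
[[-0.009,-0.011,0.311],[0.001,-0.001,0.001]] rows>=1.5
```

Request:
drive_tool(commands=[[[-0.009, -0.01, 0.1], [0, 0, 0]], [[-0.009, -0.01, 0.2], [0, 0, 0]], [[-0.009, -0.01, 0.26], [0, 0, 0]], [[-0.009, -0.01, 0.3], [0, 0, 0]], [[-0.009, -0.01, 0.314], [0, 0, 0]], [[-0.009, -0.01, 0.314], [0, 0, 0]], [[-0.009, -0.01, 0.314], [0, 0, 0]]])

```text
clock: 17.4
eef_pos: [0.5535, -0.0841, 0.0558]
tcp_rot: [[-1.0, -0.001, 0.002], [-0.001, 1.0, 0.0], [-0.002, 0.0, -1.0]]
wrist_force: [-0.7, -0.3, -0.4]
gripper_width: 0.0319
finger_force: 15.0
```

Request:
drive_tool(commands=[[[0, 0, 0], [0, 0, 0]], [[0, 0, 0], [0, 0, 0]], [[0, 0, 0], [0, 0, 0]], [[0, 0, 0], [0, 0, 0]], [[0, 0, 0], [0, 0, 0]]], gripper=0.41)

```text
clock: 17.82
eef_pos: [0.5533, -0.0849, 0.0555]
tcp_rot: [[-1.0, -0.0, 0.002], [-0.0, 1.0, 0.0], [-0.002, 0.0, -1.0]]
wrist_force: [-0.5, 0.3, 0.3]
gripper_width: 0.0539
finger_force: 0.0
```

Request:
drive_tool(commands=[[[0, 0, -0.05], [0, 0, 0]], [[0, 0, -0.15], [0, 0, 0]], [[0, 0, -0.3], [0, 0, 0]], [[0, 0, -0.5], [0, 0, 0]], [[0, 0, -0.5], [0, 0, 0]], [[0, 0, -0.5], [0, 0, 0]]])

```text
clock: 18.32
eef_pos: [0.5542, -0.085, 0.1578]
tcp_rot: [[-1.0, 0.0, 0.006], [0.0, 1.0, -0.001], [-0.006, -0.001, -1.0]]
wrist_force: [0.0, -0.1, -0.1]
gripper_width: 0.0547
finger_force: 0.0
```

Run:
```python
from h import *
p=viewer.camera_params('wrist');i=viewer.read_camera('wrist');cv2.imwrite('pics/w7.png',i[:,:,::-1])
for b in bright(i,'wrist',.074,p=p):print(b)
g=cv2.cvtColor(i,cv2.COLOR_RGB2GRAY)
m=(g<50).astype(np.uint8);n,l,st,ce=cv2.connectedComponentsWithStats(m)
for k in range(1,n):
    if 80<st[k,4]<4000 and ce[k,1]<235:print('dark',st[k],ce[k],ray('wrist',*ce[k],.06,p))
t=viewer.read_camera('top');cv2.imwrite('pics/t7.png',t[:,:,::-1])
for b in bright(t,'top',.074):print('top',b)
s=cv2.resize(i[:240],None,fx=1.2,fy=1.2);c=cv2.resize(t[95:245,290:500],(768,549),interpolation=cv2.INTER_CUBIC)
cv2.imwrite('pics/m7.png',np.vstack([s,cv2.resize(c,(768,312))])[:,:,::-1])
```

```text
(315.5, 196.3, 22.9, array([ 0.5529, -0.0836,  0.074 ]))
(389.4, 121.0, 34.8, array([ 0.4929, -0.027 ,  0.074 ]))
dark [ 59   0  64   6 204] [98.06862745  1.40686275] [ 0.40705198 -0.2452753   0.06      ]
dark [373 109  34  25 656] [389.66158537 121.00457317] [ 0.49320706 -0.02346467  0.06      ]
dark [ 589  117   42   49 1311] [608.33943555 142.4446987 ] [0.51022344 0.15835466 0.06      ]
top (339.9, 194.3, 7.4, array([ 0.49  , -0.0256,  0.074 ]))
```

View pics/m7.png

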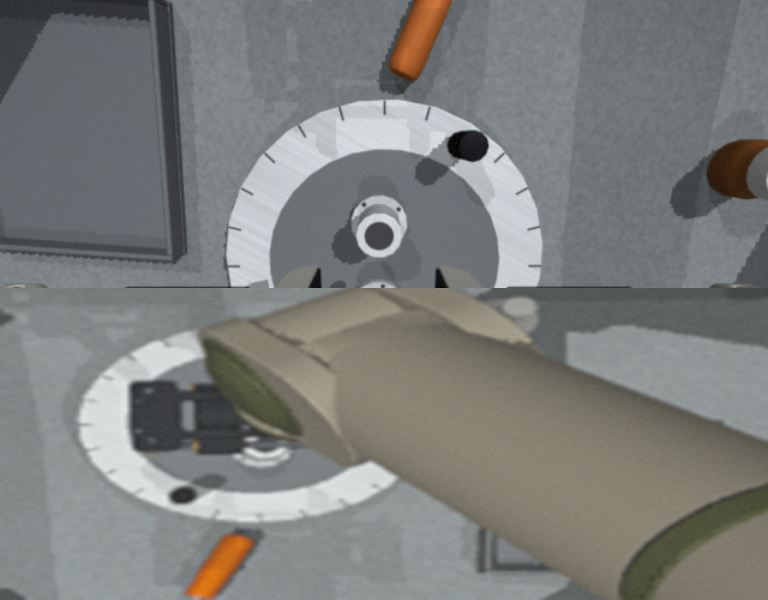

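Run:
```python
from h import *
p=viewer.camera_params('wrist')
print('knob',ray('wrist',394.5,121,.076,p),'c',ray('wrist',320.4,212,.03,p),'edge top',ray('wrist',320,100/1.2,.03,p))
t=viewer.camera_params('top');print([ray('top',u,v,.03,t) for u,v in((311.2,160),(408,160),(359.6,208))])
K=(.491,-.0245)
plan([((.52,-.04,.15),down(75)),((*K,.13),down(60)),((*K,.056),down(60))])
```

```text
knob [ 0.49084946 -0.0243103   0.076     ] c [ 0.57799678 -0.07892176  0.03      ] edge top [ 0.45985237 -0.07999628  0.03      ]
[array([0.58974073, 0.0479062 , 0.03      ]), array([ 0.58147157, -0.21323374,  0.03      ]), array([ 0.4557363 , -0.07835425,  0.03      ])]
[[0.163,0.226,0.026],[-0.000,0.001,0.167]] rows>=2.1
[[0.160,0.037,0.100],[0.000,0.000,0.167]] rows>=2.1
[[0.000,0.000,0.370],[0.000,0.000,0.000]] rows>=1.8
```

Request:
drive_tool(commands=[[[0.05, 0.08, 0.01], [0, 0, 0.06]], [[0.1, 0.16, 0.02], [0, 0, 0.12]], [[0.163, 0.226, 0.026], [0, 0, 0.167]], [[0.163, 0.226, 0.026], [0, 0, 0.167]], [[0.163, 0.226, 0.026], [0, 0, 0.167]]])

```text
clock: 18.83
eef_pos: [0.5196, -0.039, 0.1492]
tcp_rot: [[-0.967, 0.256, -0.001], [0.256, 0.967, -0.0], [0.0, -0.0, -1.0]]
wrist_force: [0.4, 0.1, -0.1]
gripper_width: 0.0547
finger_force: 0.0
```

Request:
drive_tool(commands=[[[0.05, 0.01, 0.03], [0, 0, 0.06]], [[0.1, 0.02, 0.06], [0, 0, 0.12]], [[0.16, 0.037, 0.1], [0, 0, 0.167]], [[0.16, 0.037, 0.1], [0, 0, 0.167]], [[0.16, 0.037, 0.1], [0, 0, 0.167]]])

```text
clock: 19.25
eef_pos: [0.4916, -0.0245, 0.1294]
tcp_rot: [[-0.868, 0.497, 0.0], [0.497, 0.868, -0.0], [-0.0, -0.0, -1.0]]
wrist_force: [-0.0, 0.8, 0.9]
gripper_width: 0.0547
finger_force: 0.0
```

Run:
```python
from h import *
p=viewer.camera_params('wrist');i=viewer.read_camera('wrist');cv2.imwrite('pics/w8.png',i[:,:,::-1])
g=cv2.cvtColor(i,cv2.COLOR_RGB2GRAY)
m=(g<50).astype(np.uint8);n,l,st,ce=cv2.connectedComponentsWithStats(m)
for k in range(1,n):
    if 80<st[k,4]<4000 and ce[k,1]<235:print('dark',st[k],ce[k],ray('wrist',*ce[k],.07,p))
for b in bright(i,'wrist',.074,p=p):print(b)
plan([((.491,-.0245,.056),down(60))])
```

```text
dark [ 538   51   49   53 1337] [557.06207928  81.80553478] [0.49621862 0.16187522 0.07      ]
dark [303 188  26  37 765] [315.50457516 206.16470588] [ 0.49151769 -0.02226182  0.07      ]
[[0.006,-0.003,0.369],[0.000,0.001,0.002]] rows>=1.8
```

Knob is between the fingers; descend and grip lightly.

Request:
drive_tool(commands=[[[0, 0.006, 0.1], [0, 0, 0]], [[0, 0.006, 0.2], [0, 0, 0]], [[0, 0.006, 0.29], [0, 0, 0]], [[0, 0.006, 0.369], [0, 0, 0]], [[0, 0.006, 0.369], [0, 0, 0]], [[0, 0.006, 0.369], [0, 0, 0]]])

```text
clock: 19.8
eef_pos: [0.4927, -0.0234, 0.0558]
tcp_rot: [[-0.866, 0.499, 0.0], [0.499, 0.866, -0.0], [-0.0, 0.0, -1.0]]
wrist_force: [0.5, 0.5, 1.1]
gripper_width: 0.0551
finger_force: 0.0
```

Request:
drive_tool(commands=[[[0, 0, 0], [0, 0, 0]], [[0, 0, 0], [0, 0, 0]], [[0, 0, 0], [0, 0, 0]], [[0, 0, 0], [0, 0, 0]], [[0, 0, 0], [0, 0, 0]], [[0, 0, 0], [0, 0, 0]], [[0, 0, 0], [0, 0, 0]], [[0, 0, 0], [0, 0, 0]]], gripper=0.9, grip_force=6)

```text
clock: 20.47
eef_pos: [0.4923, -0.0232, 0.0564]
tcp_rot: [[-0.866, 0.501, 0.002], [0.501, 0.866, -0.0], [-0.002, 0.001, -1.0]]
wrist_force: [-1.3, -1.5, 6.0]
gripper_width: 0.0198
finger_force: 6.0
```

```bash
cat > circ.py <<'E'
from h import *
import sys
C=np.array([.588,-.0815]);Rr=.112
s=ctrl.state();P=np.array(s['eef_pos']);R=np.array(s['tcp_rot']);d=P[:2]-C
a0=np.degrees(np.arctan2(d[1],d[0]));print('ang',a0%360,'r',np.linalg.norm(d),s['wrist_force'],s['gripper_width'],np.round(s['q'],2))
a=a0;P0=np.r_[P[:2],P[2]]
for c in range(int(sys.argv[2])):
    rows=[]
    for k in range(8):
        a+=float(sys.argv[1]); q=np.r_[C+Rr*np.array([np.cos(np.radians(a)),np.sin(np.radians(a))]),.056]
        rows.append('[[%.3f,%.3f,%.3f],[0,0,0]]'%tuple(R.T@(q-P0)/.2))
    print('['+','.join(rows)+']',a%360);P0=q
E
python3 circ.py 10 2
```

```text
ang 148.66282277483973 r 0.11205308893652548 [-1.2736897  -1.51048071  6.03996914] 0.019780598540723598 [ 0.17  0.63 -0.34  2.25  0.6   0.35  0.36]
[[[-0.007,-0.097,0.002],[0,0,0]],[[-0.030,-0.192,0.002],[0,0,0]],[[-0.069,-0.282,0.002],[0,0,0]],[[-0.123,-0.363,0.002],[0,0,0]],[[-0.191,-0.433,0.002],[0,0,0]],[[-0.269,-0.491,0.002],[0,0,0]],[[-0.357,-0.534,0.002],[0,0,0]],[[-0.450,-0.562,0.002],[0,0,0]]] 228.66282277483973
[[[-0.097,-0.011,0.000],[0,0,0]],[[-0.194,-0.004,0.000],[0,0,0]],[[-0.289,0.019,0.001],[0,0,0]],[[-0.379,0.058,0.001],[0,0,0]],[[-0.460,0.112,0.001],[0,0,0]],[[-0.530,0.180,0.001],[0,0,0]],[[-0.588,0.258,0.001],[0,0,0]],[[-0.631,0.346,0.001],[0,0,0]]] 308.6628227748397
```

Request:
drive_tool(commands=[[[-0.007, -0.097, 0.002], [0, 0, 0]], [[-0.03, -0.192, 0.002], [0, 0, 0]], [[-0.069, -0.282, 0.002], [0, 0, 0]], [[-0.123, -0.363, 0.002], [0, 0, 0]], [[-0.191, -0.433, 0.002], [0, 0, 0]], [[-0.269, -0.491, 0.002], [0, 0, 0]], [[-0.357, -0.534, 0.002], [0, 0, 0]], [[-0.45, -0.562, 0.002], [0, 0, 0]]])

```text
clock: 21.13
eef_pos: [0.5158, -0.1652, 0.0563]
tcp_rot: [[-0.866, 0.5, 0.005], [0.5, 0.866, 0.002], [-0.003, 0.004, -1.0]]
wrist_force: [4.5, 7.9, 2.5]
gripper_width: 0.0198
finger_force: 6.0
```

```bash
python3 circ.py 10 2
```

```text
ang 229.20218272580678 r 0.11049996750038686 [4.45667208 7.94043001 2.45781447] 0.019786830563243856 [ 0.49  0.67 -0.42  2.13  0.61  0.45  0.65]
[[[-0.096,-0.017,0.002],[0,0,0]],[[-0.193,-0.010,0.002],[0,0,0]],[[-0.288,0.014,0.003],[0,0,0]],[[-0.377,0.054,0.003],[0,0,0]],[[-0.457,0.109,0.004],[0,0,0]],[[-0.527,0.177,0.004],[0,0,0]],[[-0.585,0.256,0.005],[0,0,0]],[[-0.627,0.344,0.005],[0,0,0]]] 309.2021827258068
[[[-0.027,0.094,0.000],[0,0,0]],[[-0.036,0.191,0.001],[0,0,0]],[[-0.029,0.288,0.001],[0,0,0]],[[-0.005,0.383,0.002],[0,0,0]],[[0.035,0.472,0.002],[0,0,0]],[[0.090,0.553,0.002],[0,0,0]],[[0.158,0.623,0.002],[0,0,0]],[[0.237,0.680,0.002],[0,0,0]]] 29.20218272580678
```

```bash
sed -i 's/C=np.array.*;Rr/C=np.array([.5892,-.0801]);Rr/' circ.py; python3 circ.py 10 2
```

```text
ang 229.20540826118128 r 0.11234386572338699 [4.45667208 7.94043001 2.45781447] 0.019786830563243856 [ 0.49  0.67 -0.42  2.13  0.61  0.45  0.65]
[[[-0.097,-0.008,0.002],[0,0,0]],[[-0.195,-0.001,0.002],[0,0,0]],[[-0.289,0.023,0.003],[0,0,0]],[[-0.378,0.063,0.003],[0,0,0]],[[-0.459,0.118,0.004],[0,0,0]],[[-0.529,0.186,0.004],[0,0,0]],[[-0.586,0.265,0.005],[0,0,0]],[[-0.629,0.353,0.005],[0,0,0]]] 309.2054082611813
[[[-0.027,0.094,0.000],[0,0,0]],[[-0.036,0.191,0.001],[0,0,0]],[[-0.029,0.288,0.001],[0,0,0]],[[-0.005,0.383,0.002],[0,0,0]],[[0.035,0.472,0.002],[0,0,0]],[[0.090,0.553,0.002],[0,0,0]],[[0.158,0.623,0.002],[0,0,0]],[[0.237,0.680,0.002],[0,0,0]]] 29.205408261181276
```

Request:
drive_tool(commands=[[[-0.098, 0, 0], [0, 0, 0]], [[-0.196, 0.007, 0], [0, 0, 0]], [[-0.29, 0.031, 0], [0, 0, 0]], [[-0.379, 0.071, 0], [0, 0, 0]], [[-0.46, 0.126, 0], [0, 0, 0]], [[-0.53, 0.194, 0], [0, 0, 0]], [[-0.587, 0.273, 0], [0, 0, 0]], [[-0.63, 0.361, 0], [0, 0, 0]]])

```text
clock: 21.8
eef_pos: [0.6599, -0.1666, 0.0563]
tcp_rot: [[-0.865, 0.502, 0.002], [0.502, 0.865, -0.0], [-0.002, 0.0, -1.0]]
wrist_force: [-2.2, 1.0, 6.3]
gripper_width: 0.0197
finger_force: 6.0
```

```bash
python3 circ.py 10 2
```

```text
ang 309.2622514766669 r 0.11176356402556244 [-2.16527427  1.04471594  6.34919394] 0.01970738151747306 [ 0.46  0.79 -0.47  1.8   0.54  0.68  0.72]
[[[-0.027,0.094,0.001],[0,0,0]],[[-0.037,0.191,0.001],[0,0,0]],[[-0.029,0.288,0.002],[0,0,0]],[[-0.005,0.383,0.001],[0,0,0]],[[0.035,0.472,0.001],[0,0,0]],[[0.090,0.552,0.001],[0,0,0]],[[0.158,0.622,0.001],[0,0,0]],[[0.238,0.679,0.001],[0,0,0]]] 29.26225147666691
[[[0.088,0.042,-0.000],[0,0,0]],[[0.182,0.068,-0.000],[0,0,0]],[[0.279,0.078,-0.000],[0,0,0]],[[0.377,0.071,-0.001],[0,0,0]],[[0.471,0.046,-0.001],[0,0,0]],[[0.560,0.006,-0.001],[0,0,0]],[[0.641,-0.049,-0.001],[0,0,0]],[[0.710,-0.117,-0.001],[0,0,0]]] 109.2622514766669
```

Forces are small now; run two more arcs.

Request:
drive_tool(commands=[[[-0.027, 0.094, 0], [0, 0, 0]], [[-0.037, 0.191, 0], [0, 0, 0]], [[-0.029, 0.288, 0], [0, 0, 0]], [[-0.005, 0.383, 0], [0, 0, 0]], [[0.035, 0.472, 0], [0, 0, 0]], [[0.09, 0.552, 0], [0, 0, 0]], [[0.158, 0.622, 0], [0, 0, 0]], [[0.238, 0.679, 0], [0, 0, 0]]])

```text
clock: 22.47
eef_pos: [0.6862, -0.0241, 0.0563]
tcp_rot: [[-0.866, 0.501, 0.002], [0.501, 0.866, -0.001], [-0.002, 0.001, -1.0]]
wrist_force: [-2.7, -2.7, 6.6]
gripper_width: 0.0198
finger_force: 6.0
```

Request:
drive_tool(commands=[[[0.088, 0.042, 0], [0, 0, 0]], [[0.182, 0.068, 0], [0, 0, 0]], [[0.279, 0.078, 0], [0, 0, 0]], [[0.377, 0.071, 0], [0, 0, 0]], [[0.471, 0.046, 0], [0, 0, 0]], [[0.56, 0.006, 0], [0, 0, 0]], [[0.641, -0.049, 0], [0, 0, 0]], [[0.71, -0.117, 0], [0, 0, 0]]])

```text
clock: 23.13
eef_pos: [0.5511, 0.0261, 0.0562]
tcp_rot: [[-0.866, 0.5, 0.003], [0.5, 0.866, -0.0], [-0.003, 0.001, -1.0]]
wrist_force: [3.9, -4.5, 2.2]
gripper_width: 0.0194
finger_force: 6.0
```

```bash
python3 circ.py 6 2
```

```text
ang 109.73704484803801 r 0.11284140120027372 [ 3.92568407 -4.50835261  2.1623301 ] 0.019422528670700615 [ 0.12  0.67 -0.39  2.11  0.57  0.46  0.33]
[[[0.032,-0.049,0.001],[0,0,0]],[[0.063,-0.099,0.001],[0,0,0]],[[0.088,-0.153,0.001],[0,0,0]],[[0.107,-0.208,0.001],[0,0,0]],[[0.120,-0.265,0.001],[0,0,0]],[[0.128,-0.323,0.000],[0,0,0]],[[0.129,-0.382,0.000],[0,0,0]],[[0.124,-0.440,0.000],[0,0,0]]] 157.737044848038
[[[-0.011,-0.058,-0.000],[0,0,0]],[[-0.028,-0.114,-0.000],[0,0,0]],[[-0.050,-0.168,-0.000],[0,0,0]],[[-0.079,-0.219,-0.000],[0,0,0]],[[-0.112,-0.267,-0.000],[0,0,0]],[[-0.150,-0.312,0.000],[0,0,0]],[[-0.193,-0.352,0.000],[0,0,0]],[[-0.240,-0.387,0.000],[0,0,0]]] 205.737044848038
```

Request:
drive_tool(commands=[[[0.032, -0.049, 0], [0, 0, 0]], [[0.063, -0.099, 0], [0, 0, 0]], [[0.088, -0.153, 0], [0, 0, 0]], [[0.107, -0.208, 0], [0, 0, 0]], [[0.12, -0.265, 0], [0, 0, 0]], [[0.126, -0.323, 0], [0, 0, 0]], [[0.127, -0.362, 0], [0, 0, 0]], [[0.125, -0.4, 0], [0, 0, 0]]])

```text
clock: 23.8
eef_pos: [0.4884, -0.0305, 0.0558]
tcp_rot: [[-0.866, 0.5, 0.001], [0.5, 0.866, 0.001], [-0.0, 0.001, -1.0]]
wrist_force: [-2.9, 2.7, 8.0]
gripper_width: 0.02
finger_force: 6.0
```

```bash
python3 circ.py 2.5 1
```

```text
ang 153.79818936665063 r 0.11237286553799052 [-2.93758977  2.68507955  7.97846809] 0.019970511764292792 [ 0.2   0.63 -0.36  2.25  0.63  0.36  0.35]
[[[-0.004,-0.024,-0.001],[0,0,0]],[[-0.007,-0.048,-0.001],[0,0,0]],[[-0.011,-0.072,-0.001],[0,0,0]],[[-0.017,-0.096,-0.001],[0,0,0]],[[-0.023,-0.120,-0.001],[0,0,0]],[[-0.031,-0.143,-0.001],[0,0,0]],[[-0.039,-0.166,-0.001],[0,0,0]],[[-0.048,-0.189,-0.001],[0,0,0]]] 173.79818936665063
```

Request:
drive_tool(commands=[[[-0.004, -0.024, 0], [0, 0, 0]], [[-0.007, -0.048, 0], [0, 0, 0]], [[-0.011, -0.072, 0], [0, 0, 0]], [[-0.017, -0.096, 0], [0, 0, 0]]])

```text
clock: 24.13
eef_pos: [0.4815, -0.0488, 0.0557]
tcp_rot: [[-0.866, 0.5, -0.0], [0.5, 0.866, 0.0], [0.0, 0.0, -1.0]]
wrist_force: [-3.7, 1.9, 9.4]
gripper_width: 0.02
finger_force: 6.0
```

Request:
drive_tool(commands=[[[-0.006, -0.024, 0], [0, 0, 0]], [[-0.014, -0.047, 0], [0, 0, 0]], [[-0.022, -0.07, 0], [0, 0, 0]], [[-0.031, -0.093, 0], [0, 0, 0]]])

```text
clock: 24.47
eef_pos: [0.481, -0.0657, 0.0558]
tcp_rot: [[-0.867, 0.499, 0.006], [0.499, 0.867, 0.005], [-0.003, 0.007, -1.0]]
wrist_force: [5.9, 11.0, -4.9]
gripper_width: 0.0241
finger_force: 6.0
```

```bash
python3 circ.py 2.5 1
```

```text
ang 172.413303628287 r 0.1091830929643408 [ 5.87573317 10.9955705  -4.8540359 ] 0.024113105621296368 [ 0.28  0.63 -0.36  2.26  0.65  0.34  0.41]
[[[0.003,-0.028,-0.001],[0,0,0]],[[-0.007,-0.050,-0.001],[0,0,0]],[[-0.019,-0.071,-0.002],[0,0,0]],[[-0.032,-0.092,-0.002],[0,0,0]],[[-0.045,-0.112,-0.002],[0,0,0]],[[-0.060,-0.132,-0.002],[0,0,0]],[[-0.075,-0.151,-0.002],[0,0,0]],[[-0.091,-0.170,-0.002],[0,0,0]]] 192.413303628287
```

Request:
drive_tool(commands=[[[0, -0.015, 0], [0, 0, 0]], [[0, -0.015, 0], [0, 0, 0]], [[0, -0.015, 0], [0, 0, 0]], [[0, -0.015, 0], [0, 0, 0]]])

```text
clock: 24.8
eef_pos: [0.4805, -0.0676, 0.0557]
tcp_rot: [[-0.867, 0.498, 0.007], [0.498, 0.867, 0.005], [-0.004, 0.008, -1.0]]
wrist_force: [5.3, 10.6, -3.7]
gripper_width: 0.0282
finger_force: 6.0
```

Request:
drive_tool(commands=[[[0.005, 0.025, 0], [0, 0, 0]], [[0.005, 0.025, 0], [0, 0, 0]], [[0.005, 0.025, 0], [0, 0, 0]], [[0.005, 0.025, 0], [0, 0, 0]]], gripper=0.41, grip_force=15)

```text
clock: 25.13
eef_pos: [0.4785, -0.0664, 0.0555]
tcp_rot: [[-0.865, 0.501, 0.0], [0.501, 0.865, -0.0], [-0.001, -0.0, -1.0]]
wrist_force: [-0.7, -0.2, 1.2]
gripper_width: 0.0502
finger_force: 0.0
```

Request:
drive_tool(commands=[[[0, 0, -0.05], [0, 0, 0]], [[0, 0, -0.15], [0, 0, 0]], [[0, 0, -0.35], [0, 0, 0]], [[0, 0, -0.5], [0, 0, 0]], [[0, 0, -0.5], [0, 0, 0]]])

```text
clock: 25.55
eef_pos: [0.4805, -0.0663, 0.1601]
tcp_rot: [[-0.865, 0.501, 0.007], [0.501, 0.865, -0.001], [-0.007, 0.003, -1.0]]
wrist_force: [-0.2, -1.1, 0.3]
gripper_width: 0.0548
finger_force: 0.0
```

Run:
```python
from h import *
P=(.555,-.097)
plan([((*P,.17),down(80))])
s=ctrl.state()
p=viewer.camera_params('wrist');i=viewer.read_camera('wrist')
g=cv2.cvtColor(i,cv2.COLOR_RGB2GRAY)
m=(g<50).astype(np.uint8);n,l,st,ce=cv2.connectedComponentsWithStats(m)
for k in range(1,n):
    if 80<st[k,4]<4000 and ce[k,1]<235:print('dark',st[k],ce[k],ray('wrist',*ce[k],.065,p))
```

```text
[[-0.400,0.054,-0.047],[0.001,0.004,-0.223]] rows>=2.8
dark [ 560   41   47   49 1233] [578.39497161  70.00973236] [0.49694712 0.16191953 0.065     ]
dark [307 175  23  31 566] [318.19964664 190.25618375] [ 0.47939747 -0.06030602  0.065     ]
```

Request:
drive_tool(commands=[[[-0.13, 0.018, -0.02], [0, 0, -0.07]], [[-0.26, 0.036, -0.04], [0, 0, -0.14]], [[-0.4, 0.054, -0.047], [0, 0.004, -0.223]], [[-0.4, 0.054, -0.047], [0, 0.004, -0.223]], [[-0.4, 0.054, -0.047], [0, 0.004, -0.223]], [[-0.4, 0.054, -0.047], [0, 0.004, -0.223]]])

```text
clock: 26.1
eef_pos: [0.5521, -0.0966, 0.1638]
tcp_rot: [[-0.985, 0.175, -0.007], [0.175, 0.985, 0.003], [0.007, 0.001, -1.0]]
wrist_force: [-1.2, 0.5, -0.1]
gripper_width: 0.0548
finger_force: 0.0
```

Run:
```python
from h import *
s=ctrl.state();print(s['eef_pos'])
p=viewer.camera_params('wrist');i=viewer.read_camera('wrist')
bs=bright(i,'wrist',.074,p=p)
for b in bs:print(b);plan([((*b[3][:2],.053),down(80))])
```

```text
[ 0.55208109 -0.09663099  0.16377407]
(314.8, 203.0, 22.0, array([ 0.5571, -0.0963,  0.074 ]))
[[-0.029,0.004,0.555],[0.001,-0.005,-0.000]] rows>=2.7
(341.3, 103.1, 30.5, array([ 0.481, -0.062,  0.074]))
[[0.375,0.107,0.558],[0.001,-0.005,-0.000]] rows>=3.3
```

Request:
drive_tool(commands=[[[-0.024, 0.004, 0.15], [0, -0.005, 0]], [[-0.024, 0.004, 0.3], [0, -0.005, 0]], [[-0.024, 0.004, 0.42], [0, -0.005, 0]], [[-0.024, 0.004, 0.51], [0, -0.005, 0]], [[-0.024, 0.004, 0.555], [0, -0.005, 0]], [[-0.024, 0.004, 0.555], [0, -0.005, 0]], [[-0.024, 0.004, 0.555], [0, -0.005, 0]]])

```text
clock: 26.73
eef_pos: [0.5575, -0.0958, 0.0544]
tcp_rot: [[-0.985, 0.173, 0.003], [0.173, 0.985, 0.001], [-0.002, 0.001, -1.0]]
wrist_force: [0.2, 0.2, 0.2]
gripper_width: 0.0551
finger_force: 0.0
```

Request:
drive_tool(commands=[[[0, 0, 0], [0, 0, 0]], [[0, 0, 0], [0, 0, 0]], [[0, 0, 0], [0, 0, 0]], [[0, 0, 0], [0, 0, 0]], [[0, 0, 0], [0, 0, 0]], [[0, 0, 0], [0, 0, 0]], [[0, 0, 0], [0, 0, 0]]], gripper=0.8)

```text
clock: 27.32
eef_pos: [0.5582, -0.0967, 0.0549]
tcp_rot: [[-0.985, 0.173, 0.004], [0.173, 0.985, 0.0], [-0.004, 0.001, -1.0]]
wrist_force: [-1.3, -1.2, 7.2]
gripper_width: 0.0316
finger_force: 15.0
```

Request:
drive_tool(commands=[[[0, 0, -0.1], [0, 0, 0]], [[0, 0, -0.25], [0, 0, 0]], [[0, 0, -0.45], [0, 0, 0]], [[0, 0, -0.55], [0, 0, 0]], [[0, 0, -0.55], [0, 0, 0]], [[0, 0, -0.55], [0, 0, 0]]])

```text
clock: 27.82
eef_pos: [0.5578, -0.0969, 0.1651]
tcp_rot: [[-0.985, 0.174, 0.005], [0.174, 0.985, 0.0], [-0.005, 0.001, -1.0]]
wrist_force: [-0.8, 0.6, -0.8]
gripper_width: 0.0317
finger_force: 15.0
```

Run:
```python
from h import *
P=(.448,-.332)
plan([((.50,-.21,.16),down(75)),((*P,.12),down(70))])
t=viewer.read_camera('top');cv2.imwrite('pics/t9.png',t[:,:,::-1])
print(bright(t,'top',.074))
```

```text
[[0.187,-0.607,0.024],[0.001,0.003,0.055]] rows>=3.0
[[0.093,-0.657,0.200],[0.000,0.000,0.056]] rows>=3.3
[(354.4, 198.6, 8.1, array([ 0.478 , -0.0625,  0.074 ]))]
```

Request:
drive_tool(commands=[[[0.06, -0.2, 0.01], [0, 0, 0.02]], [[0.12, -0.4, 0.02], [0, 0, 0.04]], [[0.187, -0.607, 0.024], [0, 0, 0.055]], [[0.187, -0.607, 0.024], [0, 0, 0.055]], [[0.187, -0.607, 0.024], [0, 0, 0.055]]])

```text
clock: 28.28
eef_pos: [0.4971, -0.2122, 0.1571]
tcp_rot: [[-0.965, 0.262, -0.001], [0.262, 0.965, 0.001], [0.001, 0.001, -1.0]]
wrist_force: [-0.2, 0.9, -0.9]
gripper_width: 0.0317
finger_force: 15.0
```

Request:
drive_tool(commands=[[[0.03, -0.2, 0.05], [0, 0, 0.02]], [[0.06, -0.4, 0.1], [0, 0, 0.04]], [[0.093, -0.6, 0.15], [0, 0, 0.056]], [[0.093, -0.657, 0.2], [0, 0, 0.056]], [[0.093, -0.657, 0.2], [0, 0, 0.056]], [[0.093, -0.657, 0.2], [0, 0, 0.056]]])

```text
clock: 28.78
eef_pos: [0.4483, -0.3304, 0.1176]
tcp_rot: [[-0.94, 0.341, 0.002], [0.341, 0.94, 0.003], [-0.001, 0.004, -1.0]]
wrist_force: [0.8, 0.6, -0.8]
gripper_width: 0.0317
finger_force: 15.0
```

Run:
```python
from h import *
P=(.448,-.332)
plan([((*P,.0305),down(70))]);print(np.round(ctrl.state()['q'],2))
```

```text
[[-0.001,-0.010,0.435],[0.002,0.001,0.001]] rows>=2.1
[ 0.94  0.61 -0.59  2.06  0.56  0.63  1.19]
```

Request:
drive_tool(commands=[[[0, -0.008, 0.12], [0, 0, 0]], [[0, -0.008, 0.24], [0, 0, 0]], [[0, -0.008, 0.34], [0, 0, 0]], [[0, -0.008, 0.41], [0, 0, 0]], [[0, -0.008, 0.437], [0, 0, 0]], [[0, -0.008, 0.437], [0, 0, 0]], [[0, -0.008, 0.437], [0, 0, 0]]])

```text
clock: 29.37
eef_pos: [0.449, -0.3317, 0.0319]
tcp_rot: [[-0.941, 0.339, 0.004], [0.339, 0.941, 0.001], [-0.003, 0.003, -1.0]]
wrist_force: [0.9, 0.1, -0.9]
gripper_width: 0.0316
finger_force: 15.0
```

Request:
drive_tool(commands=[[[0, 0, 0], [0, 0, 0]], [[0, 0, 0], [0, 0, 0]], [[0, 0, 0], [0, 0, 0]], [[0, 0, 0], [0, 0, 0]], [[0, 0, 0], [0, 0, 0]]], gripper=0.41)

```text
clock: 29.78
eef_pos: [0.4478, -0.3334, 0.0318]
tcp_rot: [[-0.94, 0.342, 0.004], [0.342, 0.94, 0.0], [-0.003, 0.002, -1.0]]
wrist_force: [-0.0, -0.4, 0.0]
gripper_width: 0.0544
finger_force: 0.0
```

Request:
drive_tool(commands=[[[0, 0, -0.05], [0, 0, 0]], [[0, 0, -0.15], [0, 0, 0]], [[0, 0, -0.35], [0, 0, 0]], [[0, 0, -0.55], [0, 0, 0]], [[0, 0, -0.65], [0, 0, 0]], [[0, 0, -0.65], [0, 0, 0]]])

```text
clock: 30.28
eef_pos: [0.4491, -0.3341, 0.1665]
tcp_rot: [[-0.94, 0.342, 0.009], [0.342, 0.94, -0.003], [-0.009, 0.0, -1.0]]
wrist_force: [0.4, 0.5, -0.4]
gripper_width: 0.0546
finger_force: 0.0
```

Run:
```python
from h import *
s=ctrl.state();print(s['eef_pos'])
p=viewer.camera_params('wrist');i=viewer.read_camera('wrist');cv2.imwrite('pics/w10.png',i[:,:,::-1])
for b in bright(i,'wrist',.049,p=p):print(b)
plan([((.53,-.21,.16),down(75)),((.622,-.072,.165),down(80))])
```

```text
[ 0.44914913 -0.33411935  0.16653731]
(316.8, 185.2, 19.8, array([ 0.4478, -0.3303,  0.049 ]))
[[-0.172,0.723,0.023],[0.000,0.005,-0.056]] rows>=3.6
[[-0.266,0.786,-0.025],[0.000,0.000,-0.056]] rows>=4.0
```

Bore found concentric at (0.448, -0.330): it stands upright in the tray. Next, the second one.

Request:
drive_tool(commands=[[[-0.172, 0.723, 0.023], [0, 0.005, -0.056]], [[-0.172, 0.723, 0.023], [0, 0.005, -0.056]], [[-0.172, 0.723, 0.023], [0, 0.005, -0.056]], [[-0.172, 0.723, 0.023], [0, 0.005, -0.056]], [[-0.172, 0.723, 0.023], [0, 0.005, -0.056]]])

```text
clock: 30.75
eef_pos: [0.5318, -0.2029, 0.1568]
tcp_rot: [[-0.968, 0.25, -0.003], [0.25, 0.968, 0.007], [0.004, 0.006, -1.0]]
wrist_force: [1.1, -0.3, 0.5]
gripper_width: 0.055
finger_force: 0.0
```

Request:
drive_tool(commands=[[[-0.266, 0.786, -0.025], [0, 0, -0.056]], [[-0.266, 0.786, -0.025], [0, 0, -0.056]], [[-0.266, 0.786, -0.025], [0, 0, -0.056]], [[-0.266, 0.786, -0.025], [0, 0, -0.056]], [[-0.266, 0.786, -0.025], [0, 0, -0.056]], [[-0.266, 0.786, -0.025], [0, 0, -0.056]]])

```text
clock: 31.25
eef_pos: [0.6211, -0.0684, 0.1613]
tcp_rot: [[-0.986, 0.167, -0.005], [0.167, 0.986, 0.004], [0.006, 0.003, -1.0]]
wrist_force: [-0.1, -0.7, 0.2]
gripper_width: 0.0549
finger_force: 0.0
```

Run:
```python
from h import *
s=ctrl.state();print(s['eef_pos'])
p=viewer.camera_params('wrist');i=viewer.read_camera('wrist')
bs=bright(i,'wrist',.074,p=p)
for b in bs:print(b);plan([((*b[3][:2],.053),down(80))])
```

```text
[ 0.62113021 -0.06844832  0.16134425]
(307.7, 201.3, 21.7, array([ 0.6232, -0.0734,  0.074 ]))
[[-0.021,-0.011,0.540],[0.001,-0.004,0.002]] rows>=2.6
```

Request:
drive_tool(commands=[[[-0.014, -0.012, 0.15], [0, -0.004, 0]], [[-0.014, -0.012, 0.3], [0, -0.004, 0]], [[-0.014, -0.012, 0.42], [0, -0.004, 0]], [[-0.014, -0.012, 0.5], [0, -0.004, 0]], [[-0.014, -0.012, 0.542], [0, -0.004, 0]], [[-0.014, -0.012, 0.542], [0, -0.004, 0]], [[-0.014, -0.012, 0.542], [0, -0.004, 0]]])

```text
clock: 31.88
eef_pos: [0.6223, -0.0746, 0.0538]
tcp_rot: [[-0.985, 0.173, 0.001], [0.173, 0.985, 0.002], [-0.001, 0.002, -1.0]]
wrist_force: [-0.4, 0.3, 0.8]
gripper_width: 0.055
finger_force: 0.0
```

Request:
drive_tool(commands=[[[0, 0, 0], [0, 0, 0]], [[0, 0, 0], [0, 0, 0]], [[0, 0, 0], [0, 0, 0]], [[0, 0, 0], [0, 0, 0]], [[0, 0, 0], [0, 0, 0]], [[0, 0, 0], [0, 0, 0]], [[0, 0, 0], [0, 0, 0]]], gripper=0.8)

```text
clock: 32.47
eef_pos: [0.6232, -0.0735, 0.0546]
tcp_rot: [[-0.985, 0.172, 0.003], [0.172, 0.985, 0.002], [-0.003, 0.002, -1.0]]
wrist_force: [-0.3, -0.7, 5.9]
gripper_width: 0.0317
finger_force: 15.0
```

Request:
drive_tool(commands=[[[0, 0, -0.1], [0, 0, 0]], [[0, 0, -0.25], [0, 0, 0]], [[0, 0, -0.45], [0, 0, 0]], [[0, 0, -0.55], [0, 0, 0]], [[0, 0, -0.55], [0, 0, 0]], [[0, 0, -0.55], [0, 0, 0]]])

```text
clock: 32.97
eef_pos: [0.623, -0.0738, 0.1648]
tcp_rot: [[-0.985, 0.172, 0.004], [0.172, 0.985, 0.002], [-0.004, 0.002, -1.0]]
wrist_force: [-0.6, -0.4, -1.7]
gripper_width: 0.0318
finger_force: 15.0
```

Run:
```python
from h import *
P=(.52,-.332)
plan([((.555,-.20,.165),down(75)),((*P,.125),down(70))])
```

```text
[[0.226,-0.680,-0.004],[0.002,0.002,0.057]] rows>=3.4
[[-0.002,-0.683,0.200],[0.000,0.000,0.056]] rows>=3.4
```

Request:
drive_tool(commands=[[[0.075, -0.2, 0], [0, 0, 0.02]], [[0.15, -0.4, 0], [0, 0, 0.04]], [[0.226, -0.6, 0], [0, 0, 0.057]], [[0.226, -0.68, 0], [0, 0, 0.057]], [[0.226, -0.68, 0], [0, 0, 0.057]], [[0.226, -0.68, 0], [0, 0, 0.057]]])

```text
clock: 33.47
eef_pos: [0.5534, -0.2011, 0.1618]
tcp_rot: [[-0.965, 0.262, -0.0], [0.262, 0.965, 0.003], [0.001, 0.003, -1.0]]
wrist_force: [0.3, 1.1, -0.4]
gripper_width: 0.0319
finger_force: 15.0
```

Request:
drive_tool(commands=[[[0, -0.2, 0.05], [0, 0, 0.02]], [[0, -0.4, 0.1], [0, 0, 0.04]], [[0, -0.6, 0.15], [0, 0, 0.056]], [[0, -0.683, 0.2], [0, 0, 0.056]], [[0, -0.683, 0.2], [0, 0, 0.056]], [[0, -0.683, 0.2], [0, 0, 0.056]], [[0, -0.683, 0.2], [0, 0, 0.056]]])

```text
clock: 34.05
eef_pos: [0.5206, -0.3291, 0.1228]
tcp_rot: [[-0.94, 0.34, 0.002], [0.34, 0.94, 0.004], [-0.001, 0.005, -1.0]]
wrist_force: [1.1, 0.2, -0.8]
gripper_width: 0.0318
finger_force: 15.0
```

Run:
```python
from h import *
plan([((.52,-.332,.0298),down(70))])
```

```text
[[-0.002,-0.017,0.465],[0.003,0.001,0.001]] rows>=2.2
```

Request:
drive_tool(commands=[[[0, -0.012, 0.12], [0, 0, 0]], [[0, -0.012, 0.24], [0, 0, 0]], [[0, -0.012, 0.35], [0, 0, 0]], [[0, -0.012, 0.43], [0, 0, 0]], [[0, -0.012, 0.468], [0, 0, 0]], [[0, -0.012, 0.468], [0, 0, 0]], [[0, -0.012, 0.468], [0, 0, 0]]])

```text
clock: 34.63
eef_pos: [0.5201, -0.3319, 0.0299]
tcp_rot: [[-0.94, 0.34, 0.003], [0.34, 0.94, 0.003], [-0.002, 0.004, -1.0]]
wrist_force: [-0.4, 0.1, -0.8]
gripper_width: 0.0318
finger_force: 15.0
```

Request:
drive_tool(commands=[[[0, 0, 0], [0, 0, 0]], [[0, 0, 0], [0, 0, 0]], [[0, 0, 0], [0, 0, 0]], [[0, 0, 0], [0, 0, 0]], [[0, 0, 0], [0, 0, 0]]], gripper=0.41)

```text
clock: 35.05
eef_pos: [0.5189, -0.3339, 0.0298]
tcp_rot: [[-0.939, 0.343, 0.002], [0.343, 0.939, 0.002], [-0.002, 0.003, -1.0]]
wrist_force: [0.5, 0.3, -0.9]
gripper_width: 0.0544
finger_force: 0.0
```

Request:
drive_tool(commands=[[[0, 0, -0.05], [0, 0, 0]], [[0, 0, -0.15], [0, 0, 0]], [[0, 0, -0.35], [0, 0, 0]], [[0, 0, -0.55], [0, 0, 0]], [[0, 0, -0.75], [0, 0, 0]], [[0, 0, -0.85], [0, 0, 0]], [[0, 0, -0.85], [0, 0, 0]]])

```text
clock: 35.63
eef_pos: [0.5206, -0.3347, 0.2053]
tcp_rot: [[-0.939, 0.343, 0.009], [0.343, 0.939, -0.002], [-0.009, 0.001, -1.0]]
wrist_force: [0.4, 0.1, 0.3]
gripper_width: 0.055
finger_force: 0.0
```

Run:
```python
from h import *
s=ctrl.state();print(s['eef_pos'])
p=viewer.camera_params('wrist');i=viewer.read_camera('wrist');cv2.imwrite('pics/w11.png',i[:,:,::-1])
for b in bright(i,'wrist',.049,p=p):print(b)
```

```text
[ 0.52059173 -0.3347276   0.20533371]
(316.7, 177.0, 17.2, array([ 0.5198, -0.3307,  0.049 ]))
(261.9, 101.3, 19.5, array([ 0.43  , -0.3555,  0.049 ]))
```

View pics/w11.png

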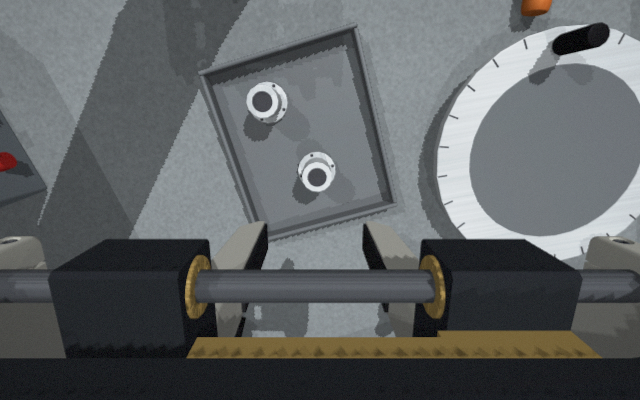

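Run:
```python
from h import *
T=lambda x,y,z:sh(x,y,z)-.008*RS[:,2]
print(SM,T(-.1,-.068,.3),T(.012,-.068,.15))
D=down(25);w=Ro.from_matrix(D.T@RS).as_rotvec();M=D@Ro.from_rotvec(w/2).as_matrix()
plan([((.55,-.16,.30),down(48)),((.55,.02,.32),D),((.55,.16,.32),M),(T(-.10,-.068,.3),RS),(T(-.07,-.068,.15),RS)])
```

```text
[0.53029668 0.35685966] [0.56910838 0.23735647 0.3056568 ] [0.59766639 0.34565439 0.1556568 ]
[[0.153,0.873,-0.486],[0.002,0.004,0.244]] rows>=4.9
[[0.602,0.669,-0.100],[0.000,0.000,0.256]] rows>=4.3
[[0.634,0.296,0.000],[-0.087,0.240,0.209]] rows>=4.1
[[0.317,0.124,0.219],[-0.087,0.240,0.209]] rows>=4.1
[[-0.424,0.000,0.636],[0.000,-0.000,0.000]] rows>=3.7
```

Request:
drive_tool(commands=[[[0, 0, -0.3], [0, 0, 0]], [[0.153, 0.873, -0.486], [0, 0, 0.244]], [[0.153, 0.873, -0.486], [0, 0, 0.244]], [[0.153, 0.873, -0.486], [0, 0, 0.244]], [[0.153, 0.873, -0.486], [0, 0, 0.244]], [[0.153, 0.873, -0.486], [0, 0, 0.244]], [[0.153, 0.873, -0.486], [0, 0, 0.244]], [[0.153, 0.873, -0.486], [0, 0, 0.244]]], gripper=1)

```text
clock: 36.35
eef_pos: [0.5491, -0.1588, 0.2966]
tcp_rot: [[-0.745, 0.667, 0.001], [0.667, 0.745, 0.002], [0.001, 0.002, -1.0]]
wrist_force: [0.3, -1.5, -0.1]
gripper_width: 0.0059
finger_force: 0.0
```

Request:
drive_tool(commands=[[[0.602, 0.669, -0.1], [0, 0, 0.256]], [[0.602, 0.669, -0.1], [0, 0, 0.256]], [[0.602, 0.669, -0.1], [0, 0, 0.256]], [[0.602, 0.669, -0.1], [0, 0, 0.256]], [[0.602, 0.669, -0.1], [0, 0, 0.256]], [[0.602, 0.669, -0.1], [0, 0, 0.256]]])

```text
clock: 36.85
eef_pos: [0.5491, 0.0232, 0.3171]
tcp_rot: [[-0.426, 0.905, 0.001], [0.905, 0.426, 0.003], [0.002, 0.003, -1.0]]
wrist_force: [-0.2, -0.3, -1.3]
gripper_width: 0.0006
finger_force: 0.0
```

Request:
drive_tool(commands=[[[0.634, 0.296, 0], [-0.087, 0.24, 0.209]], [[0.634, 0.296, 0], [-0.087, 0.24, 0.209]], [[0.634, 0.296, 0], [-0.087, 0.24, 0.209]], [[0.634, 0.296, 0], [-0.087, 0.24, 0.209]], [[0.634, 0.296, 0], [-0.087, 0.24, 0.209]], [[0.634, 0.296, 0], [-0.087, 0.24, 0.209]]])

```text
clock: 37.35
eef_pos: [0.5497, 0.1557, 0.3157]
tcp_rot: [[-0.105, 0.994, 0.031], [0.918, 0.085, 0.387], [0.382, 0.069, -0.922]]
wrist_force: [0.1, -1.1, -0.6]
gripper_width: 0.0005
finger_force: 0.0
```

Request:
drive_tool(commands=[[[0.317, 0.124, 0.219], [-0.087, 0.24, 0.209]], [[0.317, 0.124, 0.219], [-0.087, 0.24, 0.209]], [[0.317, 0.124, 0.219], [-0.087, 0.24, 0.209]], [[0.317, 0.124, 0.219], [-0.087, 0.24, 0.209]], [[0.317, 0.124, 0.219], [-0.087, 0.24, 0.209]], [[0.317, 0.124, 0.219], [-0.087, 0.24, 0.209]], [[0.317, 0.124, 0.219], [-0.087, 0.24, 0.209]]])

```text
clock: 37.93
eef_pos: [0.5696, 0.2363, 0.3036]
tcp_rot: [[0.177, 0.967, 0.182], [0.683, -0.254, 0.685], [0.708, 0.004, -0.706]]
wrist_force: [-0.5, 1.1, -0.1]
gripper_width: 0.0003
finger_force: 0.0
```

Run:
```python
from h import *
T=lambda x,y,z:sh(x,y,z)-.008*RS[:,2]
print(np.round(ctrl.state()['q'],2))
plan([(T(-.07,-.068,.15),RS)])
t=viewer.read_camera('top');print(bright(t,'top',.049))
```

```text
[ 0.57  0.54 -1.    2.07 -0.6   0.39  0.  ]
[[-0.415,-0.006,0.631],[0.001,-0.001,0.002]] rows>=3.6
[(221.7, 286.0, 19.9, array([0.2618, 0.2887, 0.049 ])), (455.8, 181.2, 5.2, array([ 0.5178, -0.3319,  0.049 ]))]
```

Request:
drive_tool(commands=[[[-0.1, 0, 0.16], [0, 0, 0]], [[-0.2, 0, 0.32], [0, 0, 0]], [[-0.3, 0, 0.48], [0, 0, 0]], [[-0.415, -0.006, 0.631], [0, 0, 0]], [[-0.415, -0.006, 0.631], [0, 0, 0]], [[-0.415, -0.006, 0.631], [0, 0, 0]]])

```text
clock: 38.48
eef_pos: [0.5807, 0.2668, 0.1594]
tcp_rot: [[0.171, 0.971, 0.17], [0.687, -0.241, 0.686], [0.707, -0.0, -0.708]]
wrist_force: [5.1, 2.4, 3.5]
gripper_width: 0.0007
finger_force: 0.0
```

Run:
```python
from h import *
T=lambda x,y,z:sh(x,y,z)-.008*RS[:,2]
def inv(P): d=P[:2]-SM; return np.array([d@SX,d@SY,P[2]])
s=ctrl.state();R=np.array(s['tcp_rot']);print(np.round(s['q'],2),'tip',inv(s['eef_pos']+.008*R[:,2]))
plan([(T(.012,-.068,.15),RS),(T(.012,-.068,.17),RS)])
i=viewer.read_camera('wrist');cv2.imwrite('pics/w12.png',i[:,:,::-1])
t=viewer.read_camera('top')
for P in((.43,-.3555,.049),(.448,-.33,.049),(.52,-.331,.049)):
    u,v=map(int,px('top',P));g=cv2.cvtColor(t,cv2.COLOR_RGB2GRAY)[v-12:v+13,u-12:u+13];m=(g>170).astype(np.uint8);M=cv2.moments(m,True);print(u,v,M['m00'],(ray('top',u-12+M['m10']/M['m00'],v-12+M['m01']/M['m00'],.03) if M['m00'] else 0))
```

```text
[ 0.42  0.79 -0.92  2.14 -1.05  0.11  0.58] tip [-0.06860596 -0.07160853  0.15370043]
[[0.272,-0.013,0.298],[-0.007,0.000,0.006]] rows>=1.9
[[0.071,0.000,-0.071],[0.000,-0.000,0.000]] rows>=0.5
466 214 0.0 0
456 207 0.0 0
455 180 0.0 0
```

Request:
drive_tool(commands=[[[0.0, 0, 0], [0, 0, 0]], [[0.0, 0, 0], [0, 0, 0]]])

```text
clock: 38.75
eef_pos: [0.5805, 0.2661, 0.1615]
tcp_rot: [[0.18, 0.968, 0.173], [0.683, -0.249, 0.686], [0.708, -0.006, -0.707]]
wrist_force: [0.2, -0.8, -0.4]
gripper_width: 0.0005
finger_force: 0.0
```

Request:
drive_tool(commands=[[[0.065, -0.003, 0.075], [0, 0, 0]], [[0.13, -0.006, 0.15], [0, 0, 0]], [[0.2, -0.01, 0.22], [0, 0, 0]], [[0.272, -0.013, 0.298], [0, 0, 0]], [[0.272, -0.013, 0.298], [0, 0, 0]], [[0.272, -0.013, 0.298], [0, 0, 0]]])

```text
clock: 39.25
eef_pos: [0.6035, 0.3423, 0.1631]
tcp_rot: [[0.18, 0.971, 0.158], [0.688, -0.239, 0.685], [0.703, -0.015, -0.711]]
wrist_force: [-0.0, 0.9, -0.5]
gripper_width: 0.0005
finger_force: 0.0
```

Run:
```python
from h import *
T=lambda x,y,z:sh(x,y,z)-.008*RS[:,2]
def inv(P): d=P[:2]-SM; return np.array([d@SX,d@SY,P[2]])
s=ctrl.state();R=np.array(s['tcp_rot']);print(np.round(s['q'],2),'tip',inv(s['eef_pos']+.008*R[:,2]))
plan([(T(.012,-.068,.17),R)])
```

```text
[ 0.25  0.78 -0.85  2.06 -1.04  0.11  0.47] tip [ 0.01023972 -0.07432711  0.15742724]
[[0.050,-0.033,-0.038],[0.000,0.000,0.000]] rows>=0.3
```

Request:
drive_tool(commands=[[[0.0, -0.015, 0], [0, 0, 0]], [[0.0, -0.03, 0], [0, 0, 0]], [[0.02, -0.033, -0.015], [0, 0, 0]], [[0.035, -0.033, -0.03], [0, 0, 0]], [[0.05, -0.033, -0.04], [0, 0, 0]], [[0.05, -0.033, -0.04], [0, 0, 0]]])

```text
clock: 39.75
eef_pos: [0.5979, 0.3425, 0.1741]
tcp_rot: [[0.182, 0.97, 0.159], [0.69, -0.241, 0.682], [0.7, -0.014, -0.714]]
wrist_force: [1.5, -5.0, -5.6]
gripper_width: 0.0006
finger_force: 3.6
```

Run:
```python
from h import *
def inv(P): d=P[:2]-SM; return np.array([d@SX,d@SY,P[2]])
s=ctrl.state();R=np.array(s['tcp_rot']);print(s['wrist_force'],'tip',inv(s['eef_pos']+.008*R[:,2]))
T=lambda x,y,z:sh(x,y,z)-.008*R[:,2]
plan([(T(.010,-.068,.175),R)])
```

```text
[ 1.54284425 -4.97299575 -5.60629795] tip [ 0.00890836 -0.06884212  0.16835662]
[[0.027,-0.005,-0.020],[0.000,0.000,0.000]] rows>=0.2
```

Request:
drive_tool(commands=[[[0.013, 0, -0.012], [0, 0, 0]], [[0.026, 0, -0.024], [0, 0, 0]], [[0.026, 0, -0.024], [0, 0, 0]]])

```text
clock: 40.0
eef_pos: [0.5969, 0.3403, 0.1781]
tcp_rot: [[0.185, 0.97, 0.157], [0.693, -0.242, 0.679], [0.697, -0.017, -0.717]]
wrist_force: [-2.7, -14.6, -15.8]
gripper_width: 0.0007
finger_force: 10.6
```

Request:
drive_tool(commands=[[[0.013, 0, -0.012], [0, 0, 0]], [[0.026, 0, -0.024], [0, 0, 0]], [[0.026, 0, -0.024], [0, 0, 0]]])

```text
clock: 40.25
eef_pos: [0.5962, 0.3381, 0.1823]
tcp_rot: [[0.188, 0.97, 0.156], [0.696, -0.244, 0.676], [0.693, -0.018, -0.72]]
wrist_force: [-3.5, -16.8, -27.2]
gripper_width: 0.0005
finger_force: 15.0
```

Run:
```python
from h import *
def inv(P): d=P[:2]-SM; return np.array([d@SX,d@SY,P[2]])
s=ctrl.state();R=np.array(s['tcp_rot']);print(s['wrist_force'],'tip',inv(s['eef_pos']+.008*R[:,2]))
```

```text
[ -3.48314954 -16.80793178 -27.15539272] tip [ 0.00418183 -0.06834525  0.17648862]
```

Request:
drive_tool(commands=[[[-0.05, 0, 0.05], [0, 0, 0]], [[-0.09, 0, 0.09], [0, 0, 0]], [[-0.15, 0, 0.03], [0, 0, 0]], [[-0.22, 0, -0.06], [0, 0, 0]], [[-0.32, 0, -0.18], [0, 0, 0]], [[-0.32, 0, -0.18], [0, 0, 0]], [[-0.32, 0, -0.18], [0, 0, 0]], [[-0.32, 0, -0.18], [0, 0, 0]]])

```text
clock: 40.92
eef_pos: [0.5811, 0.2778, 0.1711]
tcp_rot: [[0.178, 0.971, 0.157], [0.687, -0.237, 0.686], [0.704, -0.014, -0.71]]
wrist_force: [-0.6, 0.5, 0.5]
gripper_width: 0.0004
finger_force: 0.0
```

Run:
```python
from h import *
p=viewer.camera_params('wrist');i=viewer.read_camera('wrist');cv2.imwrite('pics/w13.png',i[:,:,::-1])
g=cv2.GaussianBlur(cv2.cvtColor(i,cv2.COLOR_RGB2GRAY),(3,3),0).astype(float)
def inv(P): d=P[:2]-SM; return np.array([d@SX,d@SY,P[2]])
# bottom edge of the front face: steepest bright->dark step along the vertical, near the expected place
for th in(-.18,0,.18): print(th,[np.round(px('wrist',sh(.008,-.03+e,.178+e*th),p),1) for e in(-.039,.039)])
pts=[]
for e in np.linspace(-.035,.035,15):
    u,v=px('wrist',sh(.008,-.03+e,.178),p);u,v=int(round(u)),int(round(v))
    col=g[v-14:v+15,u];d=np.diff(col);pts.append((u,v-14+int(np.argmax(np.abs(d))),int(col[np.argmax(np.abs(d))]),int(col[np.argmax(np.abs(d))+1]),v))
print(pts)
```

```text
-0.18 [array([314.5, 128.8]), array([199.8, 142.4])]
0 [array([314.6, 136.2]), array([196.2, 135.4])]
0.18 [array([314.8, 143.2]), array([192.4, 128.1])]
[(309, 149, 152, 160, 136), (301, 130, 140, 148, 136), (293, 131, 139, 146, 136), (286, 124, 128, 136, 136), (278, 147, 152, 160, 136), (270, 122, 139, 150, 136), (263, 134, 144, 158, 136), (255, 122, 130, 146, 136), (248, 122, 140, 151, 136), (240, 127, 154, 142, 136), (232, 137, 144, 157, 136), (225, 138, 145, 158, 136), (217, 139, 146, 158, 136), (210, 139, 143, 155, 136), (202, 140, 144, 157, 135)]
```

Run:
```python
from h import *
for n in('top','side'):
    t=viewer.read_camera(n);p=viewer.camera_params(n)
    g=cv2.cvtColor(t,cv2.COLOR_RGB2GRAY)
    c=np.array([px(n,(.484+a,-.332+b,.005),p) for a,b in((-.09,-.075),(-.09,.075),(.09,.075),(.09,-.075))]).astype(np.int32)
    m=np.zeros_like(g);cv2.fillConvexPoly(m,c,1);med=np.median(g[m>0])
    b=((g>med+25)&(m>0)).astype(np.uint8);k,l,st,ce=cv2.connectedComponentsWithStats(cv2.morphologyEx(b,cv2.MORPH_CLOSE,np.ones((5,5))))
    print(n,med,[(st[i].tolist(),np.round(ray(n,*ce[i],.03,p),3)) for i in range(1,k) if st[i,4]>25])
```

```text
top 138.0 []
side 111.0 [([410, 280, 18, 22, 199], array([ 0.511, -0.33 ,  0.03 ])), ([401, 307, 12, 10, 49], array([ 0.439, -0.35 ,  0.03 ]))]
```

Run:
```python
from h import *
R=np.array(ctrl.state()['tcp_rot']);plan([((.50,.16,.33),R)])
```

```text
[[0.083,-0.264,-1.035],[0.000,0.000,0.000]] rows>=5.1
```

Request:
drive_tool(commands=[[[0, -0.1, -0.3], [0, 0, 0]], [[0.05, -0.2, -0.6], [0, 0, 0]], [[0.08, -0.26, -1], [0, 0, 0]], [[0.08, -0.26, -1], [0, 0, 0]], [[0.08, -0.26, -1], [0, 0, 0]], [[0.08, -0.26, -1], [0, 0, 0]], [[0.08, -0.26, -1], [0, 0, 0]]])

```text
clock: 41.65
eef_pos: [0.5021, 0.1625, 0.3255]
tcp_rot: [[0.178, 0.971, 0.161], [0.69, -0.239, 0.683], [0.701, -0.011, -0.713]]
wrist_force: [0.1, 0.3, -1.1]
gripper_width: 0.0005
finger_force: 0.0
```

Run:
```python
from h import *
print(ctrl.state()['wrist_force'])
for n in('top','side'):
    t=viewer.read_camera(n);p=viewer.camera_params(n);cv2.imwrite(f'pics/{n}14.png',t[:,:,::-1])
    g=cv2.cvtColor(t,cv2.COLOR_RGB2GRAY)
    for P in((.430,-.3555),(.519,-.331)):
        a=np.array(px(n,(*P,.049),p));f=np.array(px(n,(*P,.005),p));print(n,P,a.round(),f.round())
        u,v=((a+f)/2).astype(int);print(g[v-16:v+17:2,u-16:u+17:2])
```

```text
[ 0.10827133  0.31981815 -1.09096336]
top (0.43, -0.3555) [467. 214.] [461. 215.]
[[130 128 120 122 120 123 132 128 128 127 129 125 129 130 131 128 119]
 [131 120 117 120 119 118 127 128 129 127 129 129 128 129 133 126 118]
 [131 119 118 118 119 116 118 128 130 129 120 110 111 130 129 127 118]
 [130 120 121 119 118 117 120 121 129 123  94  90  91 111 131 130 117]
 [130 127 118 116 122 119 110 112 121  92  87  91  87  88 107 130 119]
 [130 130 121 120 117 112 137 160 110 114 108  92  86  88 104 131 118]
 [130 126 126 117 120 140 190 122 139 206 215 201 142  87 122 127 117]
 [130 133 131 116 147 177 121 121 219 170 122 150 217 127 128 128 114]
 [131 130 127 115 191 174 120 163 217  81  81  81 168 187 127 128  97]
 [126 133 131 117 210 171 125 158 221  91  82  79 180 197 127 109  77]
 [100 126 129 125 193 214 144 146 215 175 119 154 225 154 115  93  83]
 [ 88  98 130 129 142 208 177 156 170 219 227 217 169 123  89  88  79]
 [ 90  91 115 132 128 142 186 201 197 196 182 133 120  95  90  90  80]
 [ 92  88  93 116 130 122 129 150 156 142 123 125  93  94  91  89  79]
 [ 93  94  91  91 118 12
[... 3247 characters left out ...]
122 121 121 123 144 201 124  77  86 196 156 121 121 112 110]
 [121 121 122 122 123 124 148 151 201 204 203 178 117 122 122 123 114]
 [121 123 122 118 190 170 148 146 135 130 119 110 117 115 123 124 124]
 [123 123 122 120 182 159 148 146 137 124 116 110 111  80  78  88 123]
 [122 122 121 119 181 173 146 143 130 121 114 116 126  81  81  80  82]
 [121 122 122 112 150 185 161 136 123 116 109 135 115  80  82  82  79]
 [123 121 122 111 110 152 184 187 185 185 197 120  84  80  81  81  82]
 [122 122 122 109 109 115 127 132 134 137 126  90  82  83  83  84 121]
 [121 122 123 114 112 110 111 110 112  86 121 122 124 124 123 124 123]
 [110 111 107 108 113 113 112 111 123 123 123 123 123 123 123 123 123]]
```

Both housings stand upright in the tray in both views, the rocker reads off, and the arm is clear of everything.

```bash
python3 -c "
from plant import job
print(job.job_done())"
```

```text
the job is handed in; nothing more can be done
None
```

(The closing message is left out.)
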